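# Turn the drive-cradle plate over and lock it with the C clip

## Robot

A 6-joint arm with a two-finger parallel gripper is mounted at the origin on the work surface. World frame = base frame: x ahead of the robot, y to its left, z up, the work surface at z = 0. Lengths are in mm, angles in degrees, forces in N, time in s.
With the tool pointing down it reaches from about 350 to 850 mm from the base axis. Payload 8.1 kg.
Tool frame: the origin (TCP) lies between the finger pads; the fingertips stand 8 mm ahead of it and the grasp point (between the pads) lies 11 mm behind it (r.tip_extent is the distance from the TCP to the fingertips, in mm); z points along the fingers, y is the direction in which the jaws open and shut (so a half turn about z gives the same grasp; the last joint's range is limited). The gripper opens to 85 mm and grips with 20 to 120 N. Pads are 22 mm wide; open, the fingers measure 114 mm over their backs; the gripper's body (76 mm by 85 mm) begins 54 mm behind the grasp point. The pads swing forward as they close: fully open they stand 13 mm farther back than shut.
Start: joints at [-74.049, 7.471, 85.268, -0, 87.261, -4.893], TCP at [213.517, -560.728, 239.292] pointing down, gripper open.
Joint ranges: [-169.43, 169.43], [-51.17, 129.36], [1.28, 143.12], [-76.62, 256.62], [0, 156.53], [-152.29, 152.29]. Speed limits (degrees/s): [136.94, 136.94, 159.86, 180, 180, 180].

## Interface

Orientations are given as [roll, pitch, yaw] about the fixed x, y, z axes, in that order (R = Rz(yaw) Ry(pitch) Rx(roll)).
In Python, from bench import sensors, viewer, hand_in, r gives the robot as it stands. The module is installed in compiled form; this text tells all that it offers.
- The arm moves only by the tool move_arm, never from a script. Its argument "rows" is a list that holds one entry, the list of rows, each a list of 6 numbers: the shift along the tool's x, y, z in m, then the turn, a rotation vector about the tool's x, y, z in degrees. In form: [[[tx, ty, tz, rx, ry, rz], ...]]. A call has 1 to 20 rows; each row is the pose to reach, as a shift and turn from the pose commanded when the call began, along the tool's axes at that moment; what a row does not reach only later rows make up. A row lasts 1/10 s, in which the tool goes at most 50 mm and 8.59 degrees, less where a joint would pass 70% of its speed; a pose out of reach is approached as far as the arm can. A call with a gripper value outside its range is refused whole. "grip" is the opening, from 0 (shut) to 1 (fully open), set as the call begins (left out, the last holds). The fingers move at their own pace and stop on an object; "newtons" is the grip in N (left out, the last holds). Time passes only in rows, so rows that repeat a pose let the fingers close. It gives the time, the measured TCP pose, the force and the opening at its end, in the units of the state.
- sensors.sense(): the state, without advancing time (a new reading comes with each control period).
- viewer.snapshot(name): name is "side" or "top" or "wrist"; returns a dict with "color" (420x560x3 uint8, red, green, blue), "camera_matrix" (3x3 intrinsics, pixels), "R" (3x3) and "t" (3): a world point X has camera coordinates R X + t. Camera axes: x right, y down, z forward; pixel columns grow to the right and rows downward; lengths in mm; the calibration is good to about 2 mm. A picture is of the moment at which its call begins. There is no depth.
- hand_in(): hands the job in, once; it reports no verdict.
The state is a dict: "time": time; "joint_pos": joint angles; "qd": joint speeds; "joint_efforts": joint torques, N m; "tool_pos": TCP position; "tcp_rot": TCP orientation; "ft_force": force on the tool from outside, world axes, zero at the start; "wrist_torque": the same for the moment, N m; "finger_gap": finger opening in mm.
Only numpy, scipy, OpenCV 4.12 (cv2) and the standard library are available. Lean on these libraries where they do the work, as an engineer would, in place of code of your own. Each camera call takes 0.05 s, during which the arm holds its last target.

## Task

Turn over the loose plate on the aluminium enclosure so that the face with the two fences is up and the plate sits flat on its end blocks with both pins through it; you may stand it on end in the grooved pine rest while you change your grip. Then lock it down by sliding the open steel clip sideways round the neck of the tall pin, fully home, flat on the plate, and let go. Leave the portable drive, the coaster and the pen cup where they are.

Things in the scene. Friction and masses are not known exactly. Their poses are not given: they have to be found in the camera images.
- enclosure: Silver aluminium enclosure, fixed; origin: centre of its underside on the table, z up. Body 160 (x) by 96 (y) by 40 mm high. Two end blocks on top, each 30 (x) by 50 (y) mm, centred at x = -39 and +39 mm, y = 0, rise from 40 to 70 mm height and carry the plate. Tall pin on the block at x = -39, short pin on the other. Between and beside the blocks there is free room down to 40 mm.
- seat (a point): Point of the enclosure (0, 0, 75 mm; same axes) where the plate's origin lies when seated, either way up. The plate fits over the pins after being turned over about its own y axis: its x axis then points opposite to the enclosure's x, its y axis the same way as the enclosure's. Turned end for end instead, it does not fit.
- neck (a point): Point on the axis of the tall steel pin (enclosure -39, -13, 80 mm; same axes) level with the seated plate's upper face; the clip's underside lies at this height when locked. Pin: 20 mm diameter from 70 to 79 mm above the table, neck of 12 mm diameter from 79 to 91 mm, head of 20 mm diameter above, tapering from 94 to the top at 98 mm.
- plate: Loose aluminium plate 116 (x) by 64 (y) by 10 mm (z), 0.14 to 0.24 kg; origin: centre of the slab. +z face plain; -z face has two fences at x = -11 and +11 mm (4 mm thick, 48 long along y, 8 high). Starts seated, plain face up, axes parallel to the enclosure's. Through holes: 23 mm diameter at (-39, -13) and (39, -13), 13 mm at (-39, 17) and (39, 17). Can be gripped across its width at x = 0.
- short_pin (a point): Foot of the short steel pin on its axis (enclosure 39, 17, 70 mm; same axes): 10 mm diameter, 15 mm tall, tapered over its last 4 mm.
- rest: Fixed pine block, 90 (x) by 80 (y) by 40 mm high; origin: centre of its underside, z up. A groove 15 mm wide and 25 mm deep (floor at 15 mm height) runs along its y axis through the middle of its top, open at both ends. The plate stands on end in it, its origin then 73 mm above the table, leaning up to about 12 degrees.
- clip: Loose steel C clip lying flat on the table: 70 (x) by 38 (y) by 6 mm thick, about 0.07 kg; origin at the middle of its underside. A slot 16 mm wide along x is open at the +x end and closed at x = +3 mm. An upright grip tab, 26 (x) by 10 (y) mm, stands on it centred at x = -20 mm, from 6 to 38 mm height.
- clip_socket (a point): Point of the clip (+9, 0, 0 mm; same axes) where the pin's axis lies when the clip is fully home (the neck meets the closed end of the slot).
- drive: Bystander: portable drive 115 (x) by 80 (y) by 16 mm with a rubbery blue shell, lying flat; origin: centre of its underside.
- coaster: Bystander: round glass coaster, 90 mm diameter, 8 mm high, origin: centre of its underside.
- pen_cup: Bystander: white ceramic pen cup with pens, 76 mm diameter, 100 mm high (pens to 145 mm); origin: centre of its underside.
Not all that is in view belongs to the job. Several things look just like the clip: the one meant starts nearest to the robot's base.

How it is judged:
By the outcome, as a careful person would: the job done as asked, in the order asked, and still so for the second after the job is handed in, with the robot touching nothing.
It also fails if it takes over 72 s, if anything falls off the work surface, if the arm or the gripper's body presses on something with over 40 N, if the wrist force passes 120 N, or if a joint passes its speed limit or range.

## Working session

There is one attempt and no reset: what is moved stays moved. The work goes in short steps, Python scripts to look and compute and a tool call to move; the robot and the scene stay as the last step left them, time stands still between calls to the robot, and variables do not carry over. Pictures are saved under pics/ and viewed, and the job is handed in when it is done.

Besides the shell and the picture viewer there is one more tool, called after "Call:" as name(argument=value, ...), one argument or row to a line, values as JSON. move_arm: Moves the arm, as the interface text tells. Its arguments: {"type":"object","properties":{"rows":{"type":"array","items":{"type":"array","items":{"type":"array","items":{"type":"number"}}}},"grip":{"type":"number"},"newtons":{"type":"number"}},"required":["rows"]}

```bash
mkdir -p pics; ls
cat > h.py <<'E'
import numpy as np,cv2,pickle
from scipy.spatial.transform import Rotation as Rn
def snap(name,fn):
    from bench import viewer
    s=viewer.snapshot(name); cv2.imwrite('pics/'+fn+'.png',s['color'][:,:,::-1]); pickle.dump(s,open('pics/'+fn+'.pkl','wb')); return s
def load(fn): return pickle.load(open('pics/'+fn+'.pkl','rb'))
def proj(s,X):
    X=np.atleast_2d(X); c=X@np.array(s['R']).T+np.array(s['t']); p=c@np.array(s['camera_matrix']).T; return p[:,:2]/p[:,2:]
def ray(s,uv,z):
    R=np.array(s['R']);t=np.array(s['t']);K=np.array(s['camera_matrix'])
    o=-R.T@t; d=R.T@np.linalg.solve(K,[uv[0],uv[1],1]); return o+d*(z-o[2])/d[2]
def crop(fn,out,x0,y0,x1,y1,k):
    im=cv2.imread('pics/'+fn+'.png')[y0:y1,x0:x1]; cv2.imwrite('pics/'+out+'.png',cv2.resize(im,None,fx=k,fy=k,interpolation=cv2.INTER_CUBIC))
E
python3 - <<'E'
from h import *
from bench import sensors
for n in ['side','top','wrist']:
    s=snap(n,n+'0'); print(n,-np.array(s['R']).T@np.array(s['t']))
print(sensors.sense())
E
```

```text
pics
side [217.29164081 552.53386005 862.86602713]
top [ 494.95332119    9.17573709 1168.38256421]
wrist [ 290.19203245 -531.59832056  372.3966738 ]
{'time': 0.15, 'joint_pos': array([-7.40503516e+01,  7.50590252e+00,  8.53159766e+01,  2.32669849e-03,
        8.72619923e+01, -4.89342338e+00]), 'qd': array([ 0.01611642, -0.06989773, -0.17473113, -0.00473962, -0.11308277,
        0.01077983]), 'joint_efforts': array([ 2.93855201e-04, -5.70060539e+01, -5.01160955e+01, -2.67334799e-04,
        9.50886053e-03, -2.36031440e-05]), 'tool_pos': array([ 213.40089056, -560.31823133,  238.46788009]), 'tcp_rot': array([-1.79916633e+02, -9.46984854e-03,  2.08429520e+01]), 'ft_force': array([-0.50099564,  0.50594112,  0.43434481]), 'wrist_torque': array([ 0.03627429, -0.03367718,  0.07245908]), 'finger_gap': 85.3663716045985}
```

View pics/top0.png

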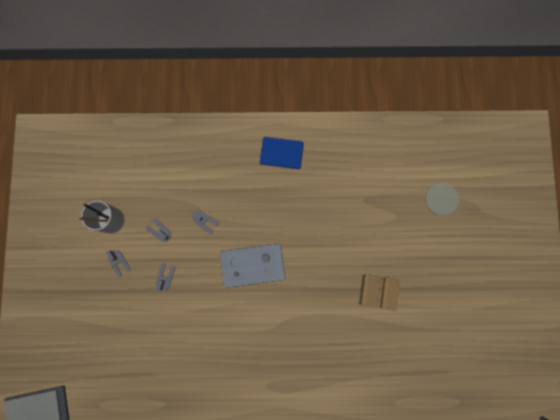

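View pics/side0.png

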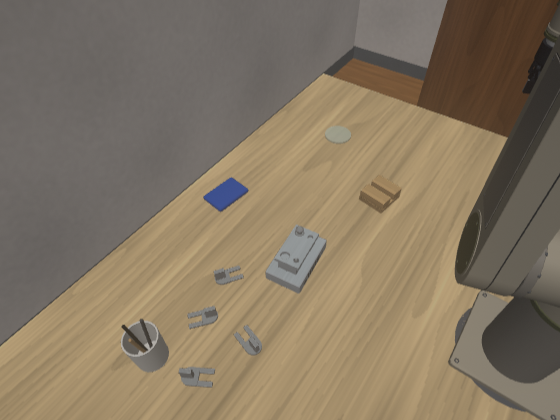

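View pics/wrist0.png

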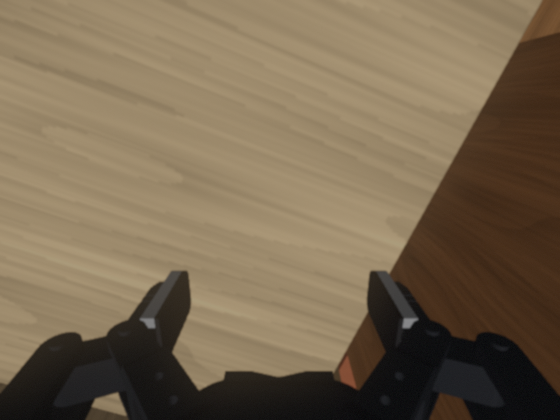

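Run:
```python
from h import *
crop('top0','t1',205,235,300,300,8)
crop('top0','t2',95,200,225,297,6)
crop('top0','t3',345,260,415,325,9)
crop('side0','s1',255,215,335,295,7)
s=load('top0')
for n,uv,z in [('encl',(252,265),60),('rest',(380,292),40),('c158,230',(158,230),5),('c205,222',(205,222),5),('c118,263',(118,263),5),('c166,277',(166,277),5)]:
    p=ray(s,uv,z);print(n,p,np.hypot(*p[:2]))
```

```text
encl [521.76898892  79.4000796   60.        ] 527.7757577199185
rest [ 450.75543093 -247.65004797   40.        ] 514.306333589767
c158,230 [618.90591716 336.2793053    5.        ] 704.3637593371418
c205,222 [639.61138795 209.98464503   5.        ] 673.1985433308821
c118,263 [531.32136946 440.16914792   5.        ] 689.9646921596827
c166,277 [493.30649893 311.17612979   5.        ] 583.2511342753961
```

View pics/t1.png

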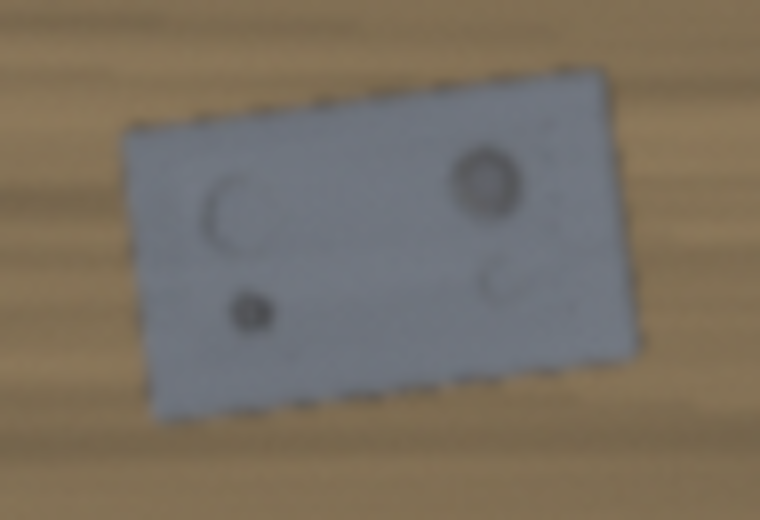

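View pics/t2.png

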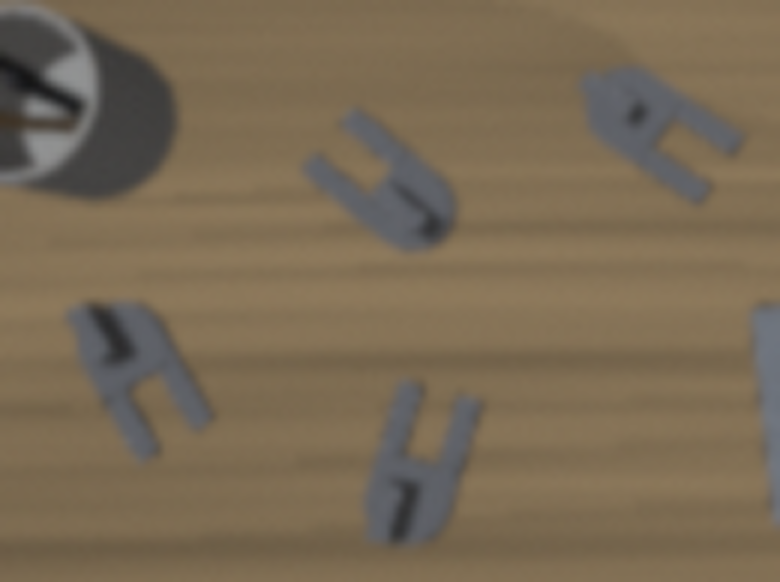

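View pics/t3.png

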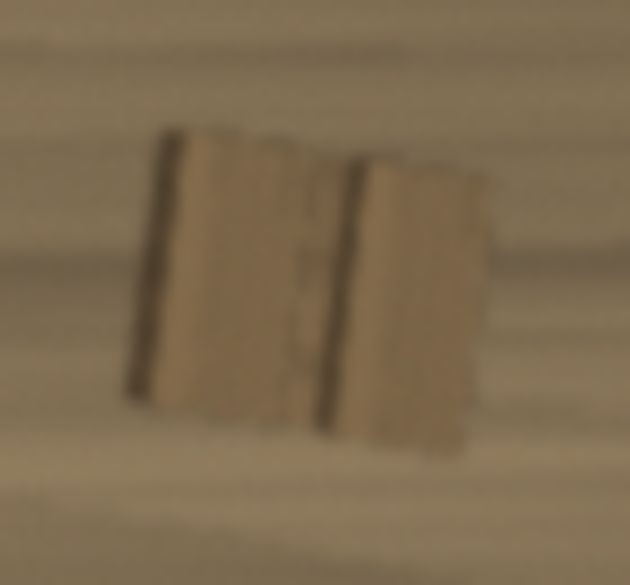

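View pics/s1.png

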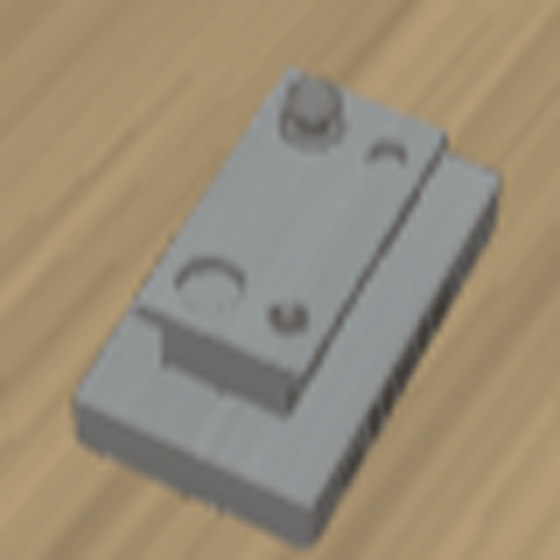

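Run:
```python
from h import *
s=load('top0')
def pose(px,off,k,z,obj):
    P=np.array([ray(s,(off[0]+(u+.5)/k-.5,off[1]+(v+.5)/k-.5),z) for u,v in px])
    a=np.array(obj,float); A=a-a.mean(0); B=P[:,:2]-P[:,:2].mean(0)
    th=np.arctan2((A[:,0]*B[:,1]-A[:,1]*B[:,0]).sum(),(A*B).sum())
    R=np.array([[np.cos(th),-np.sin(th)],[np.sin(th),np.cos(th)]]); c=P[:,:2].mean(0)-R@a.mean(0)
    print(c,np.degrees(th),(P[:,:2]-(a@R.T+c)).round(1).tolist(),np.hypot(*(P[0]-P[1])),np.hypot(*(P[1]-P[2])))
    return c,th
# encl: image left=+x end, image down=+y ; TL=(80,-48) TR=(-80,-48) BR(-80,48) BL(80,48)
pose([(125,130),(603,68),(640,355),(155,420)],(205,235),8,40,[(80,-48),(-80,-48),(-80,48),(80,48)])
for n,uv,z in [('tall top',(485,182),98),('short top',(252,312),85)]:
    print(n,ray(s,(205+uv[0]/8,235+uv[1]/8),z))
# rest top corners TL TR BR BL: rest y-> image up, x -> image right
pose([(182,132),(488,175),(465,452),(148,403)],(345,260),9,40,[(-45,40),(45,40),(45,-40),(-45,-40)])
# clip: tips at top; closed end bottom; x axis up. tips (70/2 ,±19): left tip y+?  x up -> y left
pose([(410,382),(470,400),(408,543)],(95,200),6,6,[(35,13.5),(35,-13.5),(-35,0)])
```

```text
Traceback (most recent call last):
TypeError: return arrays must be of ArrayType
```

```bash
cat >> h.py <<'E'
def fit(P,obj):
    P=np.array(P)[:,:2]; a=np.array(obj,float); A=a-a.mean(0); B=P-P.mean(0)
    th=np.arctan2((A[:,0]*B[:,1]-A[:,1]*B[:,0]).sum(),(A*B).sum())
    R=np.array([[np.cos(th),-np.sin(th)],[np.sin(th),np.cos(th)]]); c=P.mean(0)-R@a.mean(0)
    print(c.round(1),np.degrees(th).round(2),'res',(P-(a@R.T+c)).round(1).tolist()); return c,np.degrees(th)
def pose(s,px,off,k,z,obj):
    return fit([ray(s,(off[0]+(u+.5)/k-.5,off[1]+(v+.5)/k-.5),z) for u,v in px],obj)
E
python3 - <<'E'
from h import *
s=load('top0')
pose(s,[(125,130),(603,68),(640,355),(155,420)],(205,235),8,40,[(80,-48),(-80,-48),(-80,48),(80,48)])
for n,uv,z in [('tall top',(485,182),98),('short top',(252,312),85)]:
    print(n,ray(s,(205+uv[0]/8,235+uv[1]/8),z))
pose(s,[(182,132),(488,175),(465,452),(148,403)],(345,260),9,40,[(-45,40),(45,40),(45,-40),(-45,-40)])
pose(s,[(410,382),(470,400),(408,543)],(95,200),6,6,[(35,13.5),(35,-13.5),(-35,0)])
E
```

```text
[522.6  80.2] 96.93 res [[-1.1, -2.1], [-1.5, 1.4], [1.3, 1.8], [1.2, -1.2]]
tall top [538.28815454  43.51225604  98.        ]
short top [499.33950653 116.16295263  85.        ]
[ 451.4 -248.2] -98.57 res [[-1.4, -0.6], [-0.9, 1.3], [0.7, -0.6], [1.6, -0.2]]
[492.  313.1] -11.13 res [[0.7, 0.6], [-2.2, 0.3], [1.5, -0.9]]
```

```bash
cat >> h.py <<'E'
import json
def getcmd():
    d=json.load(open('cmd.json')); return np.array(d['p']),np.array(d['R'])
def setcmd(p,R): json.dump({'p':list(map(float,p)),'R':np.array(R).tolist()},open('cmd.json','w'))
def rel(p,R,cmd=None):
    p0,R0=cmd or getcmd(); t=R0.T@(np.array(p)-p0)/1000; rv=Rn.from_matrix(R0.T@R).as_rotvec(degrees=True)
    return np.r_[t.round(4),rv.round(2)]
def apply(row):
    "record that the final row of a move was this"
    p0,R0=getcmd(); row=np.array(row,float); setcmd(p0+R0@row[:3]*1000,R0@Rn.from_rotvec(row[3:],degrees=True).as_matrix())
def down(yaw,tilt=0):
    "tool down at yaw, then tilted about tool y by tilt deg"
    return (Rn.from_euler('xyz',[180,0,yaw],degrees=True)*Rn.from_rotvec([0,tilt,0],degrees=True)).as_matrix()
E
python3 - <<'E'
from h import *
setcmd([213.517,-560.728,239.292],down(20.843))
r=rel([442,-308,250],down(81.43));print(r.tolist());apply(r)
E
```

```text
[0.3035, -0.1549, -0.0107, -0.0, 0.0, -60.59]
```

Call:
move_arm(
  rows=[
    [[0.3035,-0.1549,-0.0107,0,0,-60.59],[0.3035,-0.1549,-0.0107,0,0,-60.59],[0.3035,-0.1549,-0.0107,0,0,-60.59],[0.3035,-0.1549,-0.0107,0,0,-60.59],[0.3035,-0.1549,-0.0107,0,0,-60.59],[0.3035,-0.1549,-0.0107,0,0,-60.59],[0.3035,-0.1549,-0.0107,0,0,-60.59],[0.3035,-0.1549,-0.0107,0,0,-60.59],[0.3035,-0.1549,-0.0107,0,0,-60.59]],
  ],
  grip=1,
)

```text
time: 1.05
tool_pos: [442.4, -307.2, 249.7]
tcp_rot: [-180.0, 0.0, 81.5]
ft_force: [-0.8, -0.3, -0.2]
finger_gap: 85.5
```

```bash
cat >> h.py <<'E'
def st():
    from bench import sensors
    x=sensors.sense(); open('log.txt','a').write(json.dumps([list(x['joint_pos']),list(x['tool_pos']),list(x['tcp_rot'])])+'\n')
    print('t',x['time'],'q',x['joint_pos'].round(2),'p',x['tool_pos'].round(2),'rpy',x['tcp_rot'].round(2),'F',x['ft_force'].round(1),'M',x['wrist_torque'].round(2),'gap',round(x['finger_gap'],1)); return x
E
python3 - <<'E'
from h import *
st();snap('wrist','w1')
E
```

```text
t 1.05 q [-4.022e+01 -2.270e+00  9.422e+01 -2.000e-02  8.808e+01 -3.173e+01] p [ 442.38 -307.21  249.72] rpy [-179.96    0.     81.51] F [-0.8 -0.3 -0.2] M [-0.02  0.08  0.03] gap 85.5
```

View pics/w1.png

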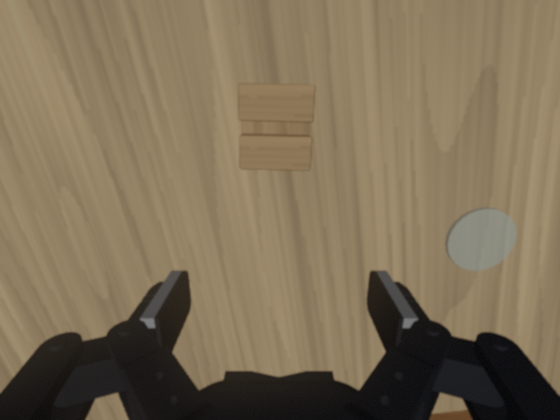

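Run:
```python
from h import *
crop('w1','w1c',225,70,330,185,7)
s=load('w1'); print(s['camera_matrix'], np.array(s['R']).T[:,2])
```

```text
[[310.2870373    0.         278.44247008]
 [  0.         310.2870373  210.31309415]
 [  0.           0.           1.        ]] [-0.04827075 -0.31638647 -0.94740146]
```

View pics/w1c.png

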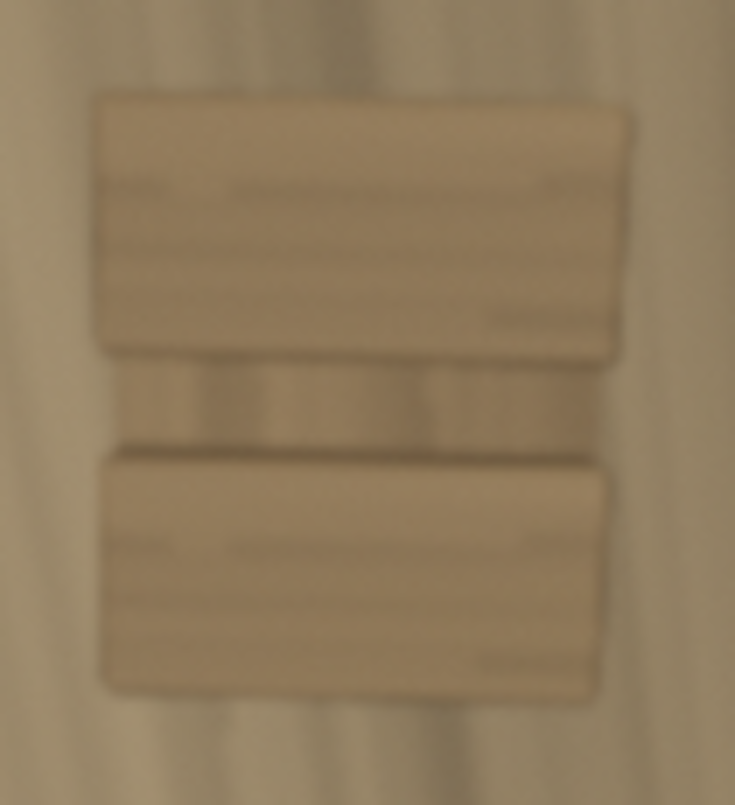

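Run:
```python
from h import *
s=load('w1')
pose(s,[(92,92),(630,103),(597,703),(104,693),(100,355),(614,363),(102,454),(606,464)],(225,70),7,40,[(45,40),(45,-40),(-45,-40),(-45,40),(7.5,40),(7.5,-40),(-7.5,40),(-7.5,-40)])
x=[35,0,0]
# next: enclosure view
a=np.radians(96.93);c=np.array([522.6,80.2]);e=np.array([np.cos(a),np.sin(a)])
p=c-e*25
r=rel([p[0],p[1],230],down(96.93));print(p,r.tolist());apply(r)
```

```text
[ 447.4 -248.4] 80.39 res [[0.5, -0.7], [-0.5, -0.4], [-0.6, 0.4], [0.6, 0.3], [0.9, -0.3], [-0.7, 0.3], [1.0, -0.0], [-1.1, 0.4]]
[525.61641572  55.38264244] [0.3718, 0.0285, 0.02, -0.0, 0.0, -15.5]
```

Call:
move_arm(
  rows=[
    [[0.3718,0.0285,0.02,0,0,-15.5],[0.3718,0.0285,0.02,0,0,-15.5],[0.3718,0.0285,0.02,0,0,-15.5],[0.3718,0.0285,0.02,0,0,-15.5],[0.3718,0.0285,0.02,0,0,-15.5],[0.3718,0.0285,0.02,0,0,-15.5],[0.3718,0.0285,0.02,0,0,-15.5],[0.3718,0.0285,0.02,0,0,-15.5],[0.3718,0.0285,0.02,0,0,-15.5],[0.3718,0.0285,0.02,0,0,-15.5]],
  ],
)

```text
time: 2.1
tool_pos: [525.5, 54.2, 229.7]
tcp_rot: [-180.0, 0.0, 96.9]
ft_force: [0.1, -0.2, -0.8]
finger_gap: 85.6
```

Run:
```python
from h import *
st();snap('wrist','w2')
```

```text
t 2.1 q [ 3.600e-01 -3.360e+00  9.737e+01 -4.000e-02  8.604e+01 -6.490e+00] p [525.49  54.21 229.66] rpy [-1.7995e+02  4.0000e-02  9.6850e+01] F [ 0.1 -0.2 -0.8] M [ 0.    0.03 -0.  ] gap 85.6
```

View pics/w2.png

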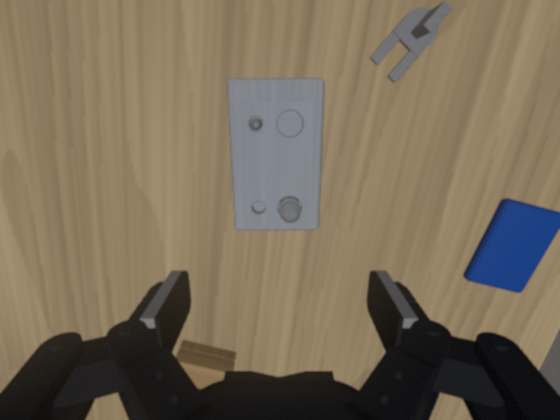

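Run:
```python
from h import *
crop('w2','w2c',220,70,332,182,7)
crop('w2','w2d',220,140,332,240,7)
```

```text
(no output)
```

View pics/w2c.png

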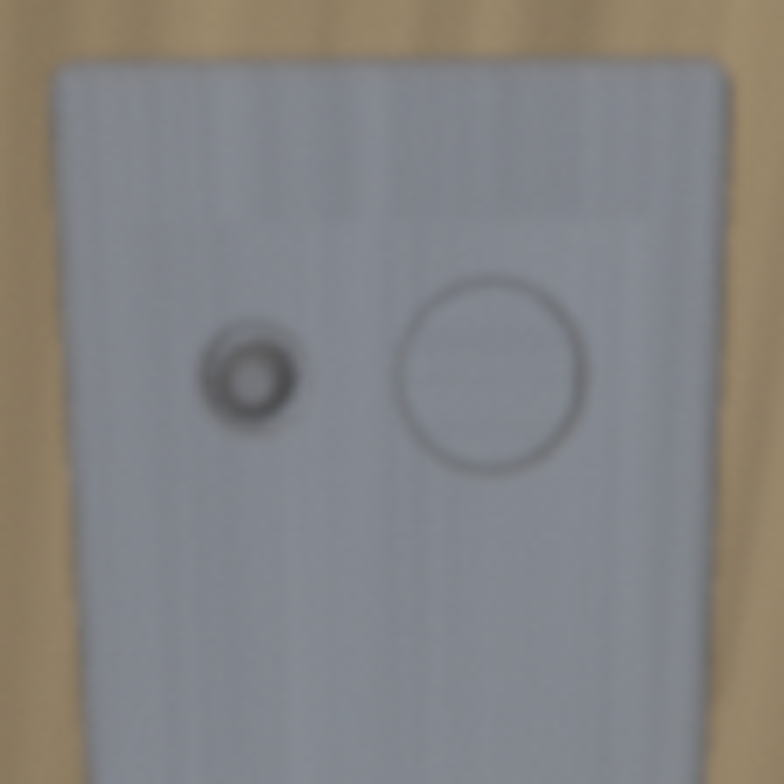

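View pics/w2d.png

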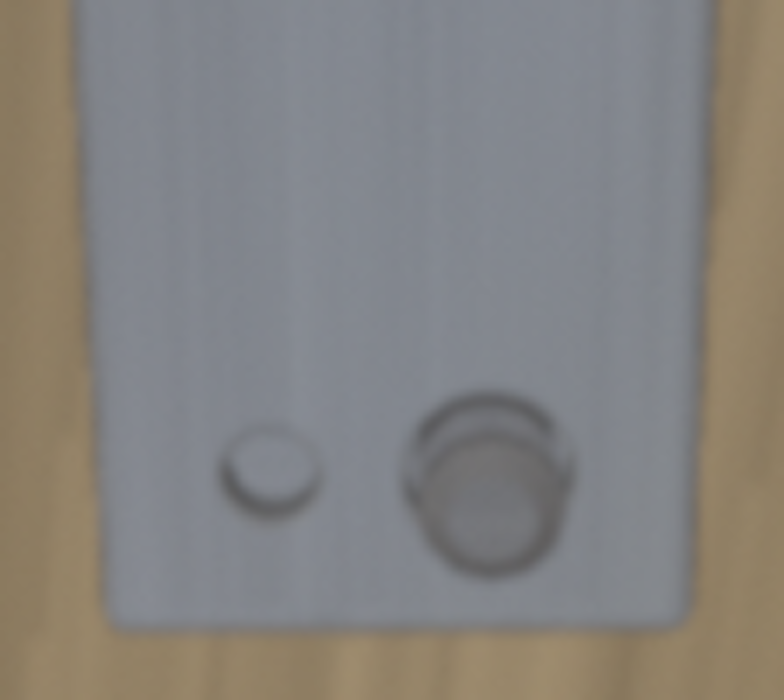

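Run:
```python
from h import *
s=load('w2')
u=lambda off,p,z: ray(s,(off[0]+(p[0]+.5)/7-.5,off[1]+(p[1]+.5)/7-.5),z)
C=(220,70);D=(220,140)
P=[u(C,(57,62),40),u(C,(728,62),40),u(D,(690,630),40),u(D,(107,630),40)]
fit(P,[(80,48),(80,-48),(-80,-48),(-80,48)])
Q=[u(C,(490,375),80),u(D,(271,472),80),u(C,(250,372),80)]
fit(Q,[(39,-13),(-39,17),(39,17)])
S=[u(C,(249,378),85),u(D,(492,512),98)]
print(np.round(S,1)); fit(S,[(39,17),(-39,-13)])
fit(P+S,[(80,48),(80,-48),(-80,-48),(-80,48),(39,17),(-39,-13)])
```

```text
[519.1  81.8] 97.0 res [[2.0, -1.2], [-1.7, -1.9], [-1.3, 1.3], [1.0, 1.8]]
[518.7  82. ] 97.37 res [[0.1, -0.4], [0.1, 0.1], [-0.2, 0.2]]
[[496.9 118.3  85. ]
 [536.5  45.3  98. ]]
[518.7  82.1] 97.4 res [[0.1, -0.2], [-0.1, 0.2]]
[519.   81.9] 97.04 res [[2.1, -1.3], [-1.5, -2.0], [-1.2, 1.2], [1.1, 1.7], [-0.4, -0.2], [-0.2, 0.6]]
```

Run:
```python
from h import *
s=load('w2')
crop('w2','w2f',130,255,430,345,2.6)
p=np.array([525.49,54.21,229.66]);R=Rn.from_euler('xyz',[-179.95,.04,96.85],degrees=True).as_matrix()
for z in (8,-5,-20):
  for y in (-42.7,0,42.7):
    print(z,y,proj(s,p+R@np.array([0,y,z])))
snap('top','top1');snap('side','side1')
for n in('top1','side1'): print(n,proj(load(n),np.array([p+R@np.array([0,y,z]) for z in (8,-14) for y in(-42.7,0,42.7)])))
```

```text
8 -42.7 [[196.70241152 272.39841955]]
8 0 [[279.08654455 272.42851318]]
8 42.7 [[361.48820846 272.45861322]]
-5 -42.7 [[189.90990155 286.2336523 ]]
-5 0 [[279.12718328 286.26783623]]
-5 42.7 [[368.36502497 286.30202804]]
-20 -42.7 [[180.52407721 305.35104259]]
-20 0 [[279.18333866 305.39128037]]
-20 42.7 [[377.86774272 305.43152839]]
top1 [[261.27427291 281.13441697]
 [258.88866168 261.410017  ]
 [256.53274732 241.93115281]
 [260.8259671  281.2621794 ]
 [258.38673461 261.06985111]
 [255.978581   241.13479827]]
side1 [[319.73165142 205.3238609 ]
 [302.18890799 198.55256159]
 [285.19471424 191.99299622]
 [320.3651602  198.51125075]
 [302.46313999 191.71559311]
 [285.13186324 185.13659132]]
```

View pics/w2f.png

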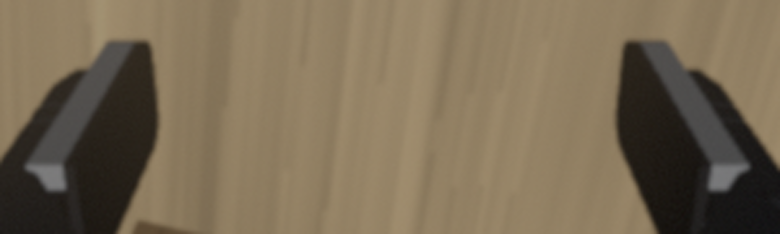

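View pics/side1.png

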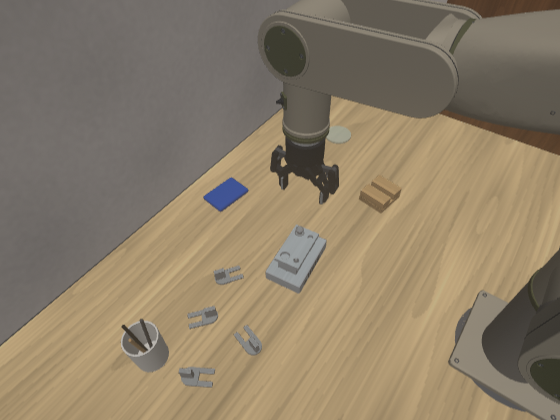

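View pics/top1.png

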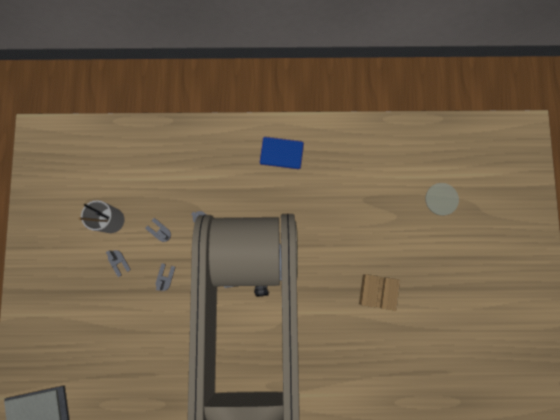

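Run:
```python
from h import *
s=load('w2')
p=np.array([525.49,54.21,229.66]);R=Rn.from_euler('xyz',[-179.95,.04,96.85],degrees=True).as_matrix()
for z in (8,0,-5,-8):
  for x in (11,-11):
    print(z,x,proj(s,p+R@np.array([x,-42.7,z])),proj(s,p+R@np.array([x,42.7,z])))
crop('side1','s2',255,140,355,215,7)
```

```text
8 11 [[194.87770556 253.2283285 ]] [[363.34867737 253.28569793]]
8 -11 [[198.44900637 290.74788683]] [[359.70739816 290.81061293]]
0 11 [[190.63938127 260.7024477 ]] [[367.64028405 260.76443052]]
0 -11 [[194.57357265 299.70079604]] [[363.63025889 299.76851035]]
-5 11 [[187.76538758 265.77062324]] [[370.55046214 265.83582811]]
-5 -11 [[191.95517617 305.74973602]] [[366.28074366 305.82092268]]
-8 11 [[185.94903748 268.97368564]] [[372.38970302 269.0409659 ]]
-8 -11 [[190.30431296 309.56351005]] [[367.95185664 309.63692831]]
```

View pics/s2.png

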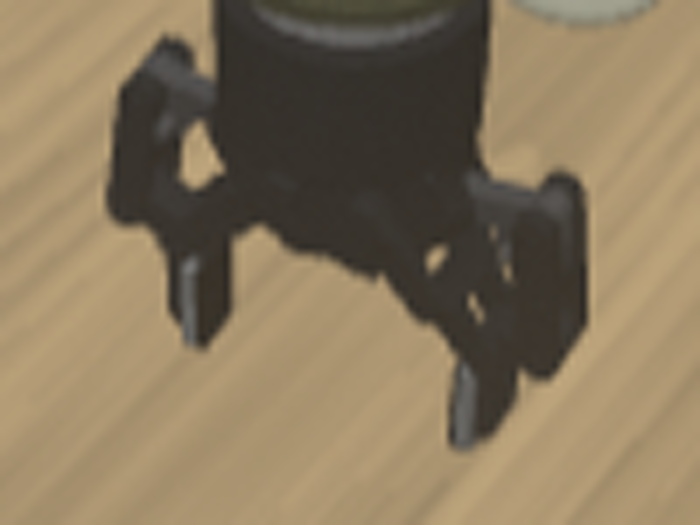

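Run:
```python
from h import *
s=load('side0')
print(ray(s,(255+313/7,215+97/7),98),ray(s,(255+289/7,215+312/7),85))
for nm,c,th in(('w',(518.7,82.0),97.2),('t',(522.6,80.2),96.93)):
    a=np.radians(th);R=np.array([[np.cos(a),-np.sin(a)],[np.sin(a),np.cos(a)]])
    X=[list(R@np.array(o[:2])+c)+[o[2]] for o in [(80,48,40),(80,-48,40),(-80,48,40),(-39,-13,98),(39,17,85),(39,-13,80),(-39,17,80)]]
    print(nm,((proj(s,X)-[255,215])*7).round(0).tolist())
```

```text
[533.94229862  46.20727992  98.        ] [494.79496198 118.89639914  85.        ]
w [[309.0, 507.0], [64.0, 394.0], [502.0, 171.0], [309.0, 91.0], [284.0, 308.0], [206.0, 282.0], [383.0, 154.0]]
t [[301.0, 498.0], [57.0, 384.0], [496.0, 164.0], [303.0, 83.0], [277.0, 299.0], [199.0, 273.0], [377.0, 146.0]]
```

```bash
cat >> h.py <<'E'
ENC=(518.4,82.1,97.2); REST=(447.4,-248.4,80.4); G=13
def gp(g,R,back=0,G=G):
    "tcp for grasp point g"
    return np.array(g)+R[:,2]*(G-back)
def go(p,R):
    r=rel(p,R); print(json.dumps(r.tolist())); apply(r); return r
E
python3 - <<'E'
from h import *
R=down(ENC[2],-30); g=[ENC[0],ENC[1],75]
go(gp(g,R,75),R)
r=go(gp(g,R),R); print((r/8).round(4))
E
```

```text
[0.0583, -0.0041, 0.1013, -0.07, -30.0, -0.26]
[0.0, 0.0, 0.075, -0.0, 0.0, -0.0]
[ 0.      0.      0.0094 -0.      0.     -0.    ]
```

Call:
move_arm(
  rows=[
    [[0.0583,-0.0041,0.1013,-0.07,-30,-0.26],[0.0583,-0.0041,0.1013,-0.07,-30,-0.26],[0.0583,-0.0041,0.1013,-0.07,-30,-0.26],[0.0583,-0.0041,0.1013,-0.07,-30,-0.26],[0.0583,-0.0041,0.1013,-0.07,-30,-0.26],[0.0583,-0.0041,0.1013,-0.07,-30,-0.26]],
  ],
)

```text
time: 2.85
tool_pos: [514.9, 112.4, 128.8]
tcp_rot: [-180.0, 29.9, 97.2]
ft_force: [0.1, -0.7, 0.2]
finger_gap: 85.1
```

Run:
```python
from h import *
st();snap('wrist','w3');snap('side','side3')
crop('side3','s3',235,130,355,230,6)
```

```text
t 2.85 q [ 25.23  10.57  98.93 -28.6   81.74  25.09] p [514.85 112.37 128.83] rpy [-179.99   29.89   97.18] F [ 0.1 -0.7  0.2] M [ 0.26 -0.01 -0.03] gap 85.1
```

View pics/w3.png

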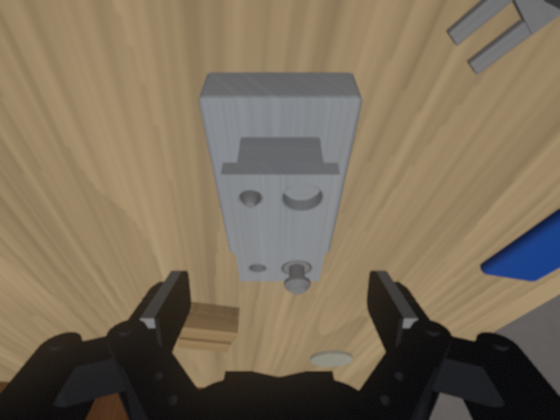

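View pics/side3.png

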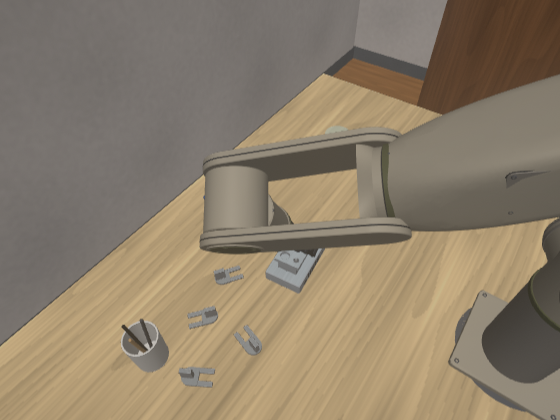

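Run:
```python
from h import *
s=load('w3');crop('w3','w3c',190,60,370,300,2.5)
a=np.radians(ENC[2]);R=np.array([[np.cos(a),-np.sin(a)],[np.sin(a),np.cos(a)]])
O=[(58,32,80),(58,-32,80),(-58,32,80),(-58,-32,80),(39,-13,80),(-39,17,80),(80,48,40),(80,-48,40),(-39,-13,98)]
X=[list(R@np.array(o[:2])+ENC[:2])+[o[2]] for o in O]
for o,q in zip(O,proj(s,X)): print(o,q.round(1),((q-[190,60])*2.5).round(0))
```

```text
(58, 32, 80) [218.3 173.2] [ 71. 283.]
(58, -32, 80) [338.7 173.2] [372. 283.]
(-58, 32, 80) [239.1 280.6] [123. 552.]
(-58, -32, 80) [318.  280.7] [320. 552.]
(39, -13, 80) [301. 198.] [278. 345.]
(-39, 17, 80) [256.3 268.4] [166. 521.]
(80, 48, 40) [193.4  96.3] [ 9. 91.]
(80, -48, 40) [363.7  96.3] [434.  91.]
(-39, -13, 98) [296.4 290.1] [266. 575.]
```

View pics/w3c.png

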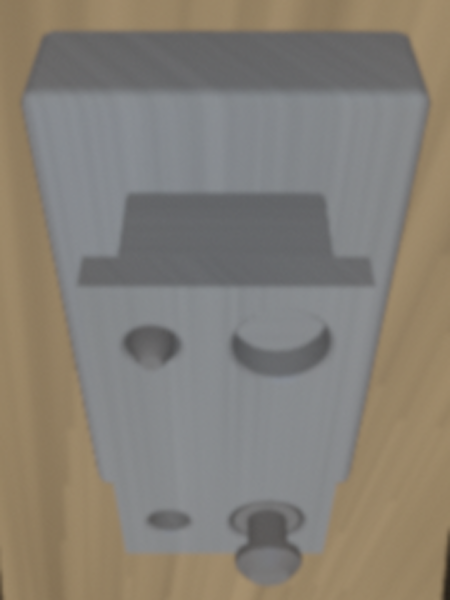

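Call:
move_arm(
  rows=[
    [[0,0.0007,0.012,0,0,0],[0,0.0007,0.025,0,0,0],[0,0.0007,0.038,0,0,0],[0,0.0007,0.05,0,0,0],[0,0.0007,0.06,0,0,0],[0,0.0007,0.068,0,0,0],[0,0.0007,0.075,0,0,0],[0,0.0007,0.075,0,0,0]],
  ],
)

```text
time: 3.75
tool_pos: [519.3, 75.1, 62.7]
tcp_rot: [-179.9, 30.0, 97.2]
ft_force: [-0.4, -0.9, -0.5]
finger_gap: 85.7
```

```bash
sed -i 's/ENC=(518.4,82.1/ENC=(519.1,82.1/' h.py
python3 - <<'E'
from h import *
R=down(ENC[2],-30); setcmd(gp([ENC[0],ENC[1]+.1,75],R),R)
st();snap('wrist','w4')
E
```

```text
t 3.75 q [ 21.63  14.   102.81 -30.27  73.86  25.78] p [519.27  75.14  62.69] rpy [-179.89   30.02   97.24] F [-0.4 -0.9 -0.5] M [ 0.23  0.03 -0.01] gap 85.7
```

View pics/w4.png

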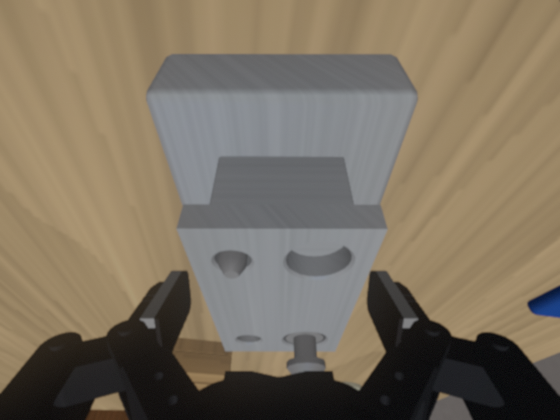

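Call:
move_arm(
  rows=[
    [[0,0,0,0,0,0],[0,0,0,0,0,0],[0,0,0,0,0,0],[0,0,0,0,0,0],[0,0,0,0,0,0],[0,0,0,0,0,0]],
  ],
  grip=0,
  newtons=50,
)

```text
time: 4.4
tool_pos: [520.5, 76.3, 64.6]
tcp_rot: [179.9, 30.0, 97.2]
ft_force: [-1.5, 4.3, 5.5]
finger_gap: 63.0
```

Run:
```python
from h import *
st();snap('wrist','w5')
```

```text
t 4.4 q [ 21.69  13.89 102.7  -30.25  73.91  25.77] p [520.47  76.28  64.56] rpy [179.9   29.97  97.18] F [-1.5  4.3  5.5] M [ 0.21  0.4  -0.08] gap 63.0
```

View pics/w5.png

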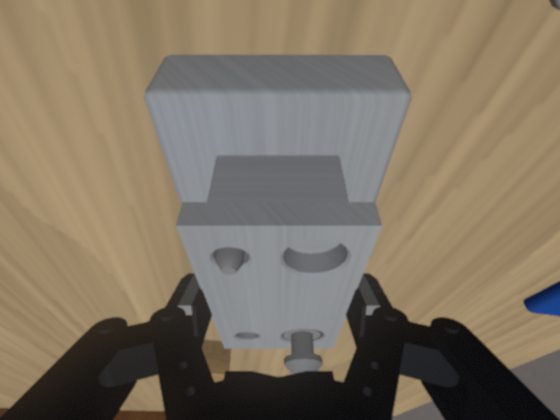

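Run:
```python
from h import *
st()
p,R=getcmd(); print(p); 
for d in (10,50): print(rel(p+[0,0,d],R).tolist())
```

```text
t 4.45 q [ 21.69  13.89 102.7  -30.25  73.91  25.77] p [520.48  76.28  64.59] rpy [179.9   29.97  97.18] F [-2.2  3.4  7.1] M [ 0.26  0.35 -0.1 ] gap 63.0
[519.91466602  75.75125444  63.74166975]
[-0.005, 0.0, -0.0087, 0.0, 0.0, 0.0]
[-0.025, 0.0, -0.0433, 0.0, 0.0, 0.0]
```

Call:
move_arm(
  rows=[
    [[-0.0025,0,-0.0043,0,0,0],[-0.005,0,-0.0087,0,0,0],[-0.0075,0,-0.013,0,0,0],[-0.01,0,-0.0173,0,0,0],[-0.0125,0,-0.0217,0,0,0],[-0.0175,0,-0.0303,0,0,0],[-0.025,0,-0.0433,0,0,0],[-0.025,0,-0.0433,0,0,0]],
  ],
  newtons=60,
)

```text
time: 5.25
tool_pos: [521.7, 76.2, 116.9]
tcp_rot: [179.7, 30.0, 97.1]
ft_force: [1.0, 0.0, -1.5]
finger_gap: 62.5
```

Run:
```python
from h import *
apply([-0.025, 0, -0.0433, 0, 0, 0]); print(getcmd()[0])
st();snap('wrist','w6')
```

```text
[519.91474562  75.75062435 113.74056973]
t 5.25 q [ 21.66   9.61 101.41 -29.63  78.58  23.  ] p [521.67  76.23 116.91] rpy [179.7   29.96  97.06] F [ 1.   0.  -1.5] M [ 0.44 -0.03  0.02] gap 62.5
```

View pics/w6.png

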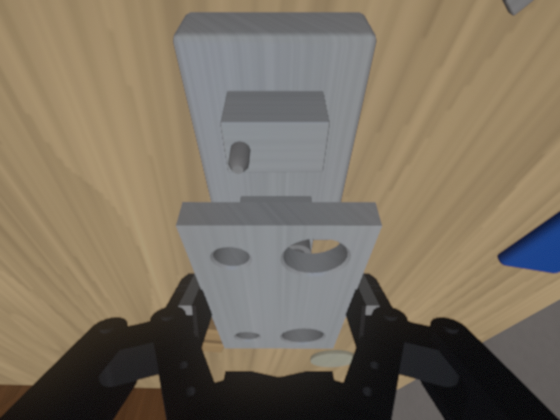

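Call:
move_arm(
  rows=[
    [[0,0,0,0,0,0]],
  ],
)

```text
time: 5.4
tool_pos: [520.0, 75.8, 113.9]
tcp_rot: [180.0, 30.0, 97.2]
ft_force: [-0.3, 0.1, -2.2]
finger_gap: 62.7
```

Run:
```python
from h import *
st()
```

```text
t 5.4 q [ 21.66   9.77 101.59 -29.6   78.49  23.06] p [519.98  75.78 113.94] rpy [179.96  29.98  97.18] F [-0.3  0.1 -2.2] M [0.41 0.03 0.01] gap 62.7
```

```bash
cat >> h.py <<'E'
def inframe(F,x,y,z):
    a=np.radians(F[2]); return np.array([F[0]+np.cos(a)*x-np.sin(a)*y,F[1]+np.sin(a)*x+np.cos(a)*y,z])
E
python3 - <<'E'
from h import *
R=down(REST[2],68); g=inframe(REST,-6.3,0,145); print(g)
go(gp(g,R),R)
E
```

```text
[ 446.3493569  -254.61177503  145.        ]
[-0.2791, -0.1109, 0.1306, -6.19, 97.22, 17.99]
```

Call:
move_arm(
  rows=[
    [[-0.2791,-0.1109,0.1306,-6.19,97.22,17.99],[-0.2791,-0.1109,0.1306,-6.19,97.22,17.99],[-0.2791,-0.1109,0.1306,-6.19,97.22,17.99],[-0.2791,-0.1109,0.1306,-6.19,97.22,17.99],[-0.2791,-0.1109,0.1306,-6.19,97.22,17.99],[-0.2791,-0.1109,0.1306,-6.19,97.22,17.99],[-0.2791,-0.1109,0.1306,-6.19,97.22,17.99],[-0.2791,-0.1109,0.1306,-6.19,97.22,17.99],[-0.2791,-0.1109,0.1306,-6.19,97.22,17.99],[-0.2791,-0.1109,0.1306,-6.19,97.22,17.99],[-0.2791,-0.1109,0.1306,-6.19,97.22,17.99],[-0.2791,-0.1109,0.1306,-6.19,97.22,17.99],[-0.2791,-0.1109,0.1306,-6.19,97.22,17.99],[-0.2791,-0.1109,0.1306,-6.19,97.22,17.99],[-0.2791,-0.1109,0.1306,-6.19,97.22,17.99]],
  ],
)

```text
time: 6.9
tool_pos: [448.2, -242.8, 139.4]
tcp_rot: [-179.9, -67.9, 80.3]
ft_force: [0.1, 0.2, -1.8]
finger_gap: 62.8
```

Run:
```python
from h import *
print(getcmd()[0]);st();snap('wrist','w7');snap('top','top7');snap('side','side7')
crop('top7','t7',320,230,430,330,6)
```

```text
[ 448.36749178 -242.73567411  140.187652  ]
t 6.9 q [-59.59  40.24  79.28  41.34 115.63 -51.62] p [ 448.23 -242.81  139.43] rpy [-179.87  -67.92   80.28] F [ 0.1  0.2 -1.8] M [-0.78  0.14 -0.04] gap 62.8
```

View pics/w7.png

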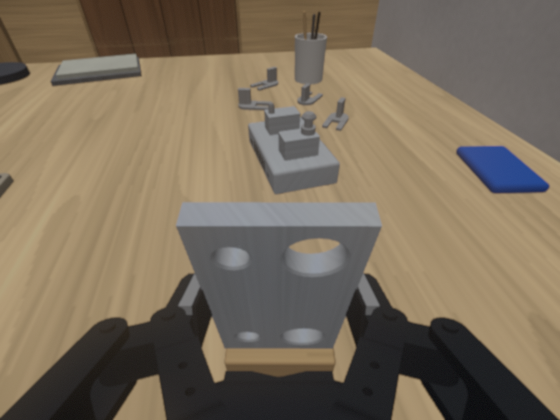

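View pics/side7.png

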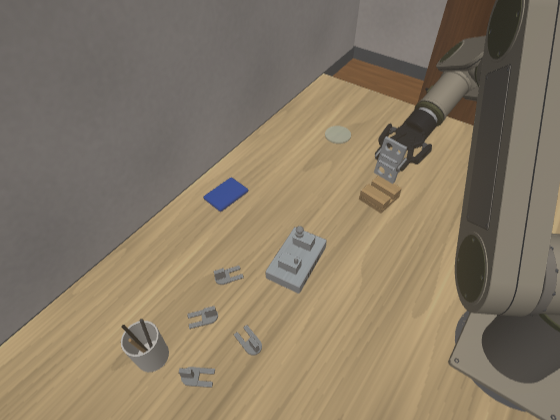

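View pics/t7.png

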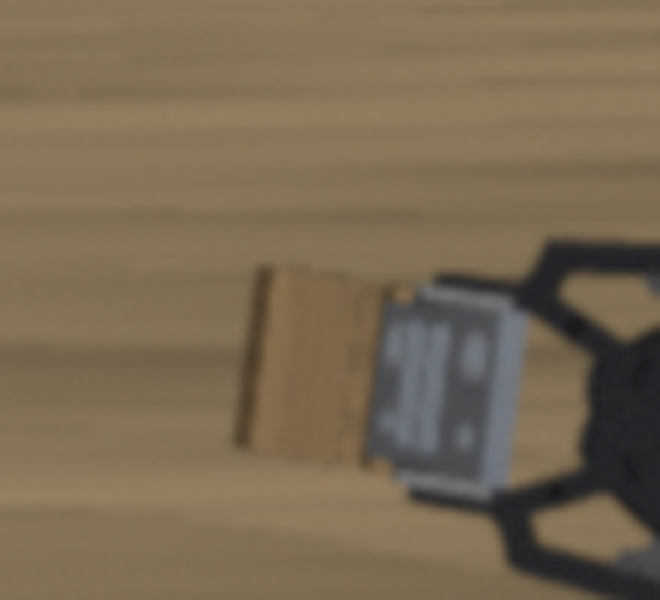

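```bash
cat >> h.py <<'E'
# plate (frame) in tool for grip 1
def plate_in_tool1(G=13):
    Rt=down(0,-30); Rp=np.eye(3)  # encl yaw 0
    return Rt.T@Rp, Rt.T@(np.zeros(3)-gp([0,0,0],Rt,0,G))
E
python3 - <<'E'
from h import *
crop('w7','w7c',170,190,390,355,3.5)
s=load('w7'); Rp,tp=plate_in_tool1()
p=np.array([448.23,-242.81,139.43]);R=Rn.from_euler('xyz',[-179.87,-67.92,80.28],degrees=True).as_matrix()
for o in [(58,32,5),(58,-32,5),(58,32,-5),(58,-32,-5),(39,-13,5),(39,17,5),(-58,32,5),(-58,-32,5)]:
    q=proj(s,p+R@(Rp@np.array(o)+tp))[0]; print(o,q.round(1),((q-[170,190])*3.5).round())
E
```

```text
(58, 32, 5) [174.3 222.9] [ 15. 115.]
(58, -32, 5) [384.  222.8] [749. 115.]
(58, 32, -5) [181.1 199.1] [39. 32.]
(58, -32, -5) [377.1 199. ] [725.  32.]
(39, -13, 5) [316.1 257. ] [511. 234.]
(39, 17, 5) [230.6 257. ] [212. 234.]
(-58, 32, 5) [224.3 347.7] [190. 552.]
(-58, -32, 5) [333.5 347.6] [572. 552.]
```

View pics/w7c.png

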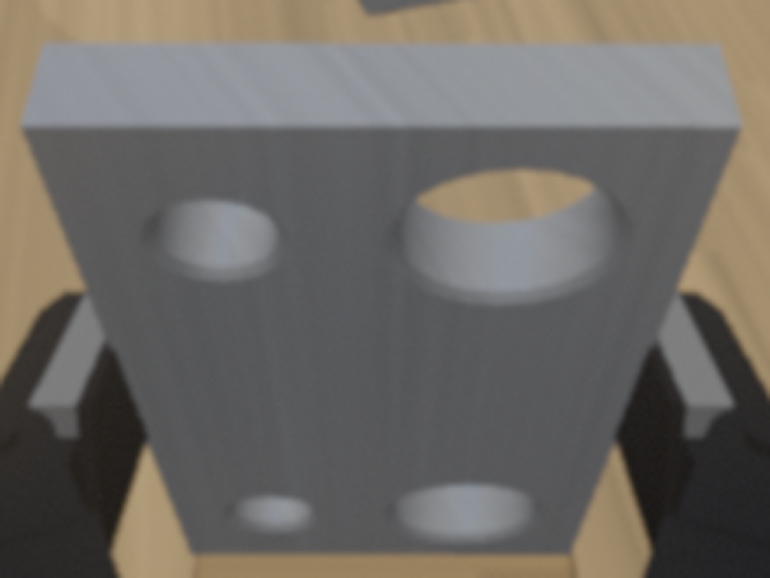

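Run:
```python
from h import *
R=down(REST[2],60)
go(gp(inframe(REST,0,0,104),R),R)
c0=getcmd()
for z in (97,90,84,79,76,74.5): print(rel(gp(inframe(REST,0,0,z),R),R,c0).tolist())
```

```text
[-0.0375, -0.0, 0.0211, 0.0, -8.0, -0.0]
[-0.0061, -0.0, 0.0035, 0.0, 0.0, -0.0]
[-0.0121, -0.0, 0.007, 0.0, 0.0, -0.0]
[-0.0173, -0.0, 0.01, 0.0, 0.0, -0.0]
[-0.0217, -0.0, 0.0125, 0.0, 0.0, -0.0]
[-0.0243, -0.0, 0.014, 0.0, 0.0, -0.0]
[-0.0256, -0.0, 0.0148, 0.0, 0.0, -0.0]
```

Call:
move_arm(
  rows=[
    [[-0.018,0,0.01,0,-4,0],[-0.03,0,0.017,0,-7,0],[-0.0375,0,0.0211,0,-8,0],[-0.0375,0,0.0211,0,-8,0],[-0.0375,0,0.0211,0,-8,0]],
  ],
)

```text
time: 7.55
tool_pos: [449.5, -237.3, 98.3]
tcp_rot: [179.9, -60.0, 80.5]
ft_force: [-0.8, 1.0, -2.8]
finger_gap: 62.7
```

Run:
```python
from h import *
print(getcmd()[0]);st();snap('wrist','w8');snap('top','top8');snap('side','side8')
crop('side8','s8',340,120,440,215,6);crop('top8','t8',345,255,415,325,8)
```

```text
[ 449.28483112 -237.29752507   97.51394788]
t 7.55 q [-58.08  37.56  82.96  37.07 107.76 -53.2 ] p [ 449.46 -237.28   98.3 ] rpy [179.93 -60.02  80.49] F [-0.8  1.  -2.8] M [-0.7   0.07  0.05] gap 62.7
```

View pics/s8.png

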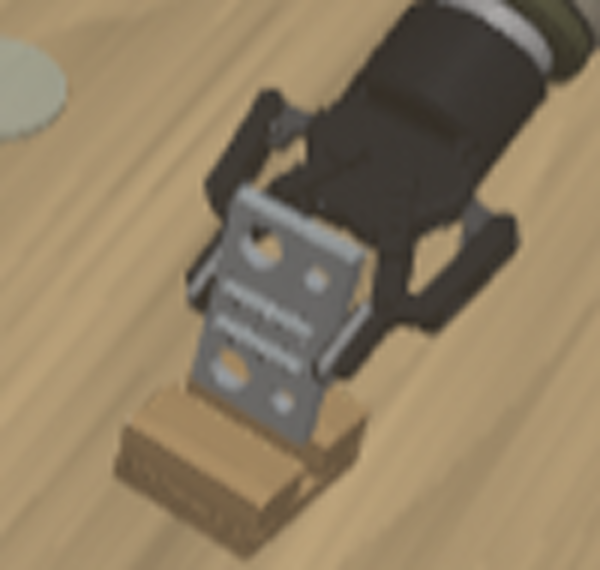

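View pics/t8.png

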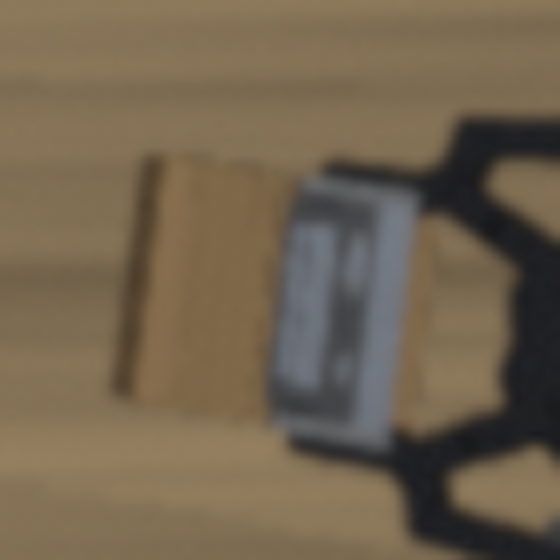

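Call:
move_arm(
  rows=[
    [[-0.0061,0,0.0035,0,0,0],[-0.0121,0,0.007,0,0,0],[-0.0121,0,0.007,0,0,0]],
  ],
)

```text
time: 8.0
tool_pos: [448.7, -236.7, 82.1]
tcp_rot: [-179.8, -60.1, 80.2]
ft_force: [0.7, -0.6, -2.2]
finger_gap: 62.7
```

Run:
```python
from h import *
st();snap('side','side9')
crop('side9','s9',340,120,440,215,6)
```

```text
t 8.0 q [-58.11  39.07  82.83  36.81 106.75 -53.94] p [ 448.68 -236.71   82.06] rpy [-179.77  -60.1    80.19] F [ 0.7 -0.6 -2.2] M [-0.67  0.09  0.02] gap 62.7
```

View pics/s9.png

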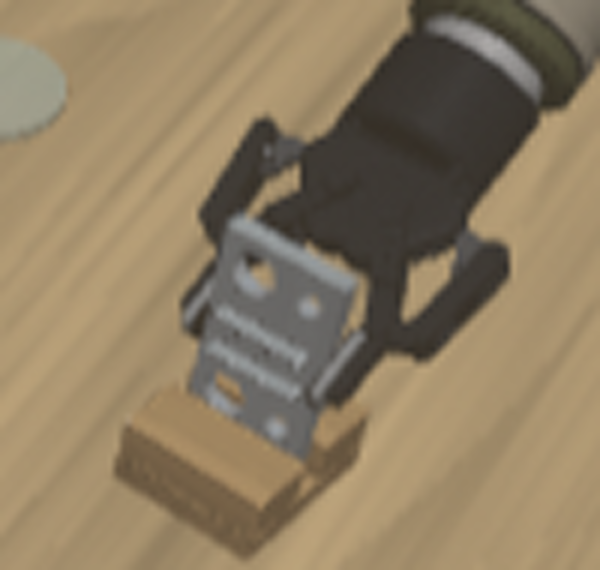

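Call:
move_arm(
  rows=[
    [[-0.0043,0,0.0025,0,0,0],[-0.0087,0,0.005,0,0,0],[-0.0115,0,0.0066,0,0,0],[-0.0135,0,0.0078,0,0,0],[-0.0135,0,0.0078,0,0,0],[-0.0135,0,0.0078,0,0,0]],
  ],
)

```text
time: 8.65
tool_pos: [449.3, -237.4, 67.9]
tcp_rot: [-180.0, -60.0, 80.4]
ft_force: [-0.1, -0.6, -2.0]
finger_gap: 63.0
```

Run:
```python
from h import *
apply([-0.0121, 0, 0.007, 0, 0, 0]);apply([-0.0135, 0, 0.0078, 0, 0, 0])
st();p,R=getcmd();print(p,p-13*R[:,2])
R2=down(REST[2],68)
go(gp(inframe(REST,-6.3,0,73.6),R2),R2)
```

```text
t 8.65 q [-58.1   40.44  82.5   36.61 105.79 -54.69] p [ 449.29 -237.39   67.88] rpy [-179.99  -59.98   80.39] F [-0.1 -0.6 -2. ] M [-0.63  0.12  0.01] gap 63.0
[ 449.28577749 -237.28086619   67.94369726] [ 447.40817179 -248.38139157   74.44392288]
[-0.0021, -0.0, -0.0052, 0.0, 8.0, -0.0]
```

Call:
move_arm(
  rows=[
    [[-0.0005,0,-0.0013,0,2,0],[-0.001,0,-0.0026,0,4,0],[-0.0016,0,-0.0039,0,6,0],[-0.0021,0,-0.0052,0,8,0],[-0.0021,0,-0.0052,0,8,0]],
  ],
)

```text
time: 9.15
tool_pos: [448.2, -243.5, 69.2]
tcp_rot: [179.9, -68.3, 80.4]
ft_force: [-3.2, -3.0, 8.5]
finger_gap: 62.7
```

Run:
```python
from h import *
st();snap('side','side10')
crop('side10','s10',340,120,440,215,6)
p,R=getcmd();print(rel(p+[0,0,-1.5],R))
```

```text
t 9.15 q [-59.7   47.36  77.49  40.02 111.88 -55.42] p [ 448.18 -243.54   69.19] rpy [179.93 -68.28  80.41] F [-3.2 -3.   8.5] M [0.29 0.1  0.21] gap 62.7
[-0.0014  0.      0.0006  0.      0.      0.    ]
```

View pics/s10.png

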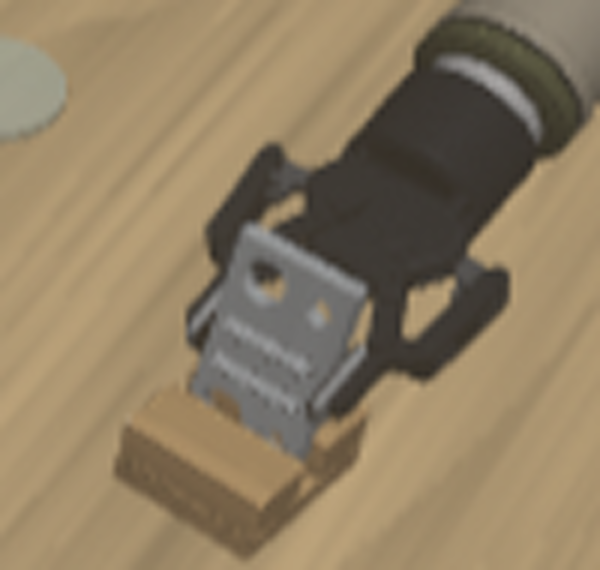

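Call:
move_arm(
  rows=[
    [[0,0,0,0,0,0],[0,0,0,0,0,0],[0,0,0,0,0,0],[0,0,0,0,0,0],[0,0,0,0,0,0]],
  ],
  grip=1,
)

```text
time: 9.7
tool_pos: [448.3, -242.7, 68.7]
tcp_rot: [-180.0, -68.0, 80.4]
ft_force: [0.1, 0.1, -0.3]
finger_gap: 85.4
```

Run:
```python
from h import *
st();snap('side','side11');snap('wrist','w11')
crop('side11','s11',340,120,440,215,6)
```

```text
t 9.7 q [-59.59  47.17  77.68  39.88 111.66 -55.41] p [ 448.33 -242.65   68.67] rpy [-179.97  -68.01   80.38] F [ 0.1  0.1 -0.3] M [-0.41  0.07 -0.03] gap 85.4
```

View pics/s11.png

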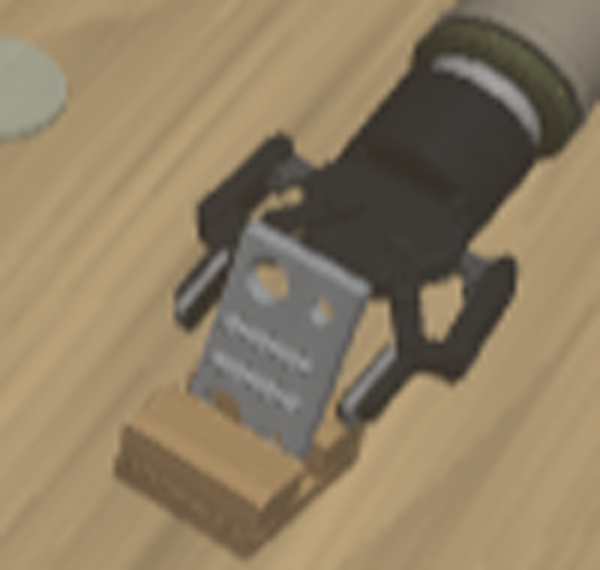

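View pics/w11.png

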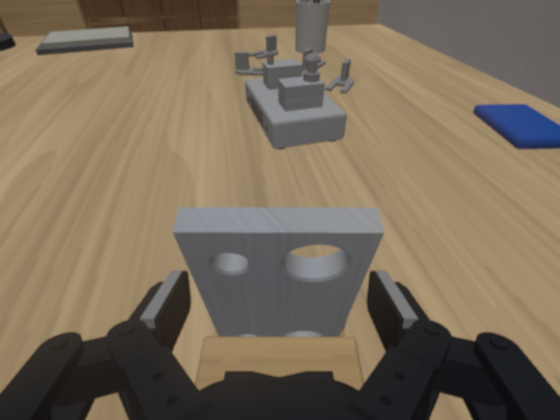

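Run:
```python
from h import *
p,R=getcmd(); c0=(p,R)
print(rel(p-R[:,2]*110,R,c0).tolist())
Rw=down(80.4,10); 
go([445,-250,320],Rw)
R2=down(80.4,-47); lean=np.radians(11.3)
# settled plate centre in rest frame
low=-7.5+25*np.tan(lean); 
u=low-58*np.sin(lean)+5*np.cos(lean); z=15+58*np.cos(lean)+5*np.sin(lean); print('plate c',u,z)
go(gp(inframe(REST,u,0,z),R2,100),R2)
```

```text
[-0.0, 0.0, -0.11, 0.0, 0.0, 0.0]
[0.2301, -0.0021, -0.1013, -0.0, -58.0, -0.0]
plate c -8.966310130852042 72.85538091691615
[0.0232, 0.0021, 0.1948, -0.0, -57.0, -0.0]
```

Call:
move_arm(
  rows=[
    [[0,0,-0.015,0,0,0],[0,0,-0.045,0,0,0],[0,0,-0.08,0,0,0],[0,0,-0.11,0,0,0],[0.06,0,-0.13,0,-8,0],[0.1,0,-0.12,0,-16,0],[0.2301,-0.0021,-0.1013,0,-58,0],[0.2301,-0.0021,-0.1013,0,-58,0],[0.2301,-0.0021,-0.1013,0,-58,0],[0.2301,-0.0021,-0.1013,0,-58,0],[0.2301,-0.0021,-0.1013,0,-58,0],[0.2301,-0.0021,-0.1013,0,-58,0]],
  ],
)

```text
time: 11.0
tool_pos: [446.1, -248.7, 323.4]
tcp_rot: [179.7, -9.6, 80.7]
ft_force: [0.9, 0.5, 0.8]
finger_gap: 85.2
```

Call:
move_arm(
  rows=[
    [[0.0232,0.0021,0.1948,0,-57,0],[0.0232,0.0021,0.1948,0,-57,0],[0.0232,0.0021,0.1948,0,-57,0],[0.0232,0.0021,0.1948,0,-57,0],[0.0232,0.0021,0.1948,0,-57,0],[0.0232,0.0021,0.1948,0,-57,0],[0.0232,0.0021,0.1948,0,-57,0],[0.0232,0.0021,0.1948,0,-57,0],[0.0232,0.0021,0.1948,0,-57,0]],
  ],
)

```text
time: 11.9
tool_pos: [455.5, -194.4, 130.6]
tcp_rot: [-179.6, 46.9, 80.7]
ft_force: [0.2, 0.3, 0.3]
finger_gap: 85.1
```

Run:
```python
from h import *
print(getcmd()[0]);st();snap('side','side12');snap('wrist','w12');snap('top','top12')
crop('top12','t12',330,245,420,325,8)
```

```text
[ 456.52861939 -194.4941491   132.20491436]
t 11.9 q [  1.26   6.11 111.44 -46.85  78.97  27.23] p [ 455.53 -194.36  130.6 ] rpy [-179.62   46.87   80.65] F [0.2 0.3 0.3] M [ 0.31 -0.08 -0.01] gap 85.1
```

View pics/w12.png

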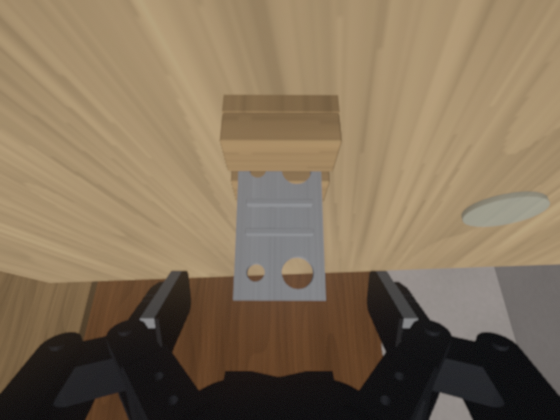

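View pics/t12.png

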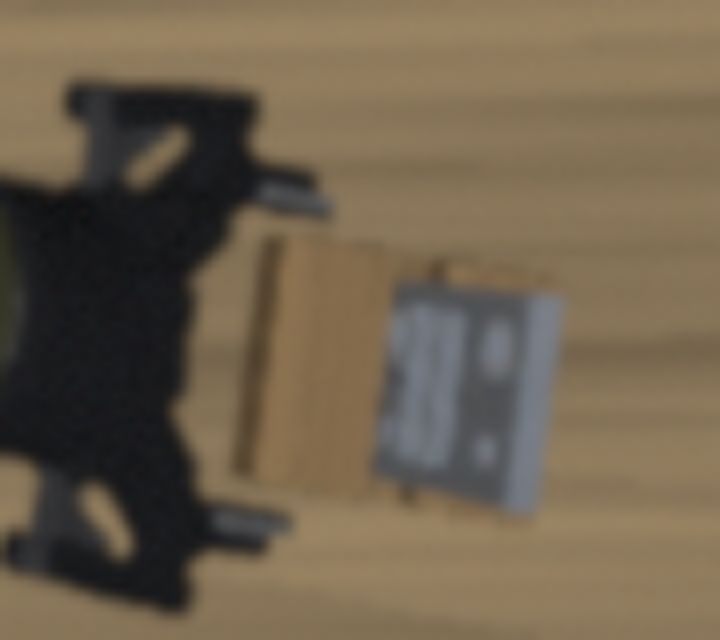

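View pics/side12.png

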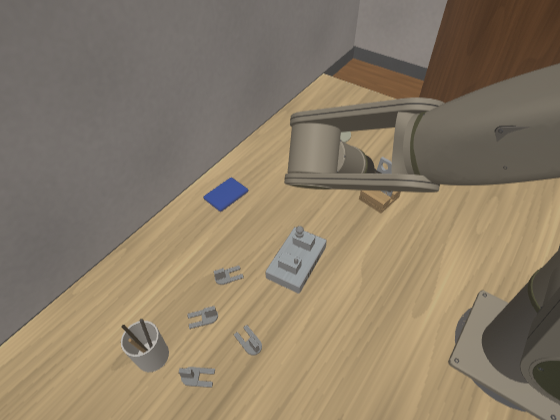

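Run:
```python
from h import *
crop('w12','w12c',215,160,345,310,5)
s=load('w12')
lean=np.radians(11.3)
c=inframe(REST,-8.97,0,72.86); a=np.radians(REST[2]);h=np.array([np.cos(a),np.sin(a),0])
X=-np.sin(lean)*h+np.cos(lean)*np.array([0,0,1]); n=np.cos(lean)*h+np.sin(lean)*np.array([0,0,1]); Z=-n; Y=np.cross(Z,X)
for o in [(58,32,-5),(58,-32,-5),(39,-13,-5),(39,17,-5),(11,24,-13),(11,-24,-13),(-11,24,-13),(-11,-24,-13)]:
    q=proj(s,c+X*o[0]+Y*o[1]+Z*o[2])[0]; print(o,((q-[215,160])*5).round())
```

```text
(58, 32, -5) [ 93. 704.]
(58, -32, -5) [550. 705.]
(39, -13, -5) [413. 566.]
(39, 17, -5) [202. 565.]
(11, 24, -13) [153. 362.]
(11, -24, -13) [491. 363.]
(-11, 24, -13) [157. 212.]
(-11, -24, -13) [488. 212.]
```

View pics/w12c.png

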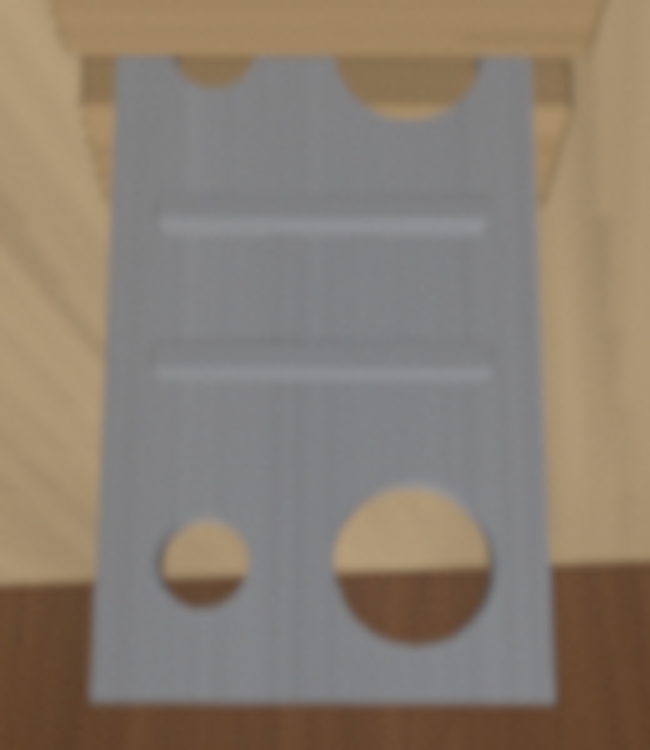

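Call:
move_arm(
  rows=[
    [[0,0,0.02,0,0,0],[0,0,0.045,0,0,0],[0,0,0.065,0,0,0],[0,0,0.08,0,0,0],[0,0,0.092,0,0,0],[0,0,0.1,0,0,0],[0,0,0.1,0,0,0],[0,0,0.1,0,0,0]],
  ],
)

```text
time: 12.85
tool_pos: [444.5, -266.6, 64.4]
tcp_rot: [180.0, 47.0, 80.4]
ft_force: [-0.4, 0.6, 0.4]
finger_gap: 85.4
```

Run:
```python
from h import *
apply([0,0,.1,0,0,0])
print(getcmd()[0]);st();snap('side','side13');snap('wrist','w13')
```

```text
[ 444.32431783 -266.60543351   64.00654427]
t 12.85 q [ -7.12  11.18 114.46 -51.91  68.18  29.03] p [ 444.54 -266.64   64.35] rpy [179.97  47.    80.36] F [-0.4  0.6  0.4] M [ 0.35 -0.05 -0.04] gap 85.4
```

View pics/w13.png

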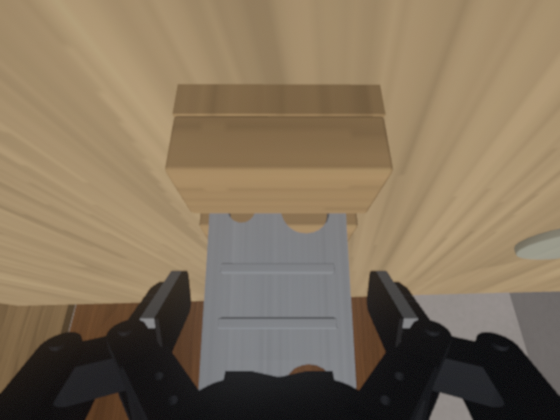

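Call:
move_arm(
  rows=[
    [[0,0,0,0,0,0],[0,0,0,0,0,0],[0,0,0,0,0,0],[0,0,0,0,0,0],[0,0,0,0,0,0],[0,0,0,0,0,0],[0,0,0,0,0,0]],
  ],
  grip=0,
  newtons=60,
)

```text
time: 13.65
tool_pos: [444.8, -266.3, 64.6]
tcp_rot: [179.9, 47.0, 80.4]
ft_force: [-1.9, 5.0, 5.3]
finger_gap: 62.7
```

Run:
```python
from h import *
st();snap('wrist','w14')
crop('w14','w14c',190,195,370,390,4)
p,R=getcmd();print(rel(p+[0,0,50],R).tolist())
```

```text
t 13.65 q [ -7.07  11.15 114.46 -51.91  68.19  29.04] p [ 444.79 -266.31   64.6 ] rpy [179.93  47.    80.37] F [-1.9  5.   5.3] M [ 0.44  0.18 -0.28] gap 62.7
[-0.0366, -0.0, -0.0341, 0.0, 0.0, 0.0]
```

View pics/w14c.png

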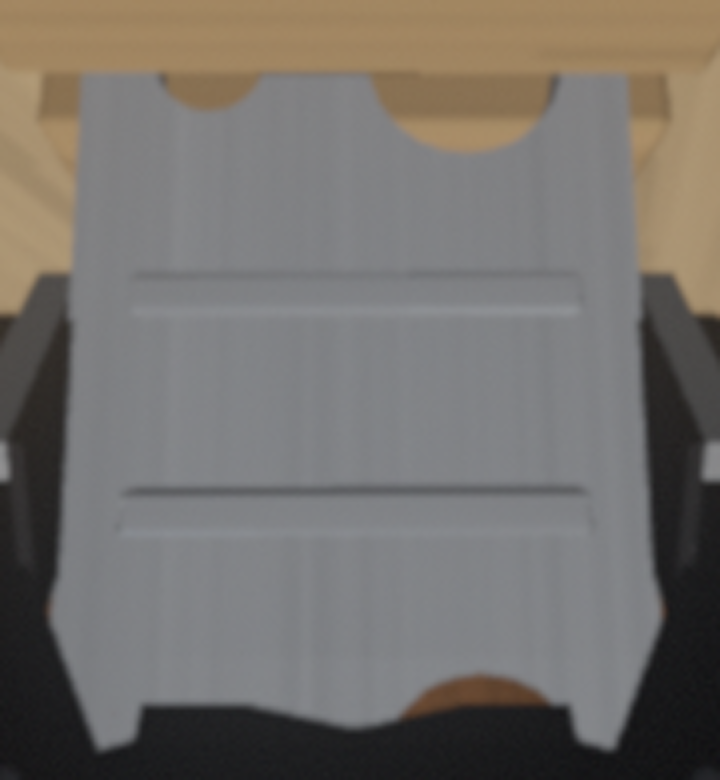

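Call:
move_arm(
  rows=[
    [[-0.0037,0,-0.0034,0,0,0],[-0.0092,0,-0.0085,0,0,0],[-0.0165,0,-0.0153,0,0,0],[-0.026,0,-0.0242,0,0,0],[-0.0366,0,-0.0341,0,0,0],[-0.0366,0,-0.0341,0,0,0],[-0.0366,0,-0.0341,0,0,0]],
  ],
)

```text
time: 14.4
tool_pos: [444.8, -266.7, 114.9]
tcp_rot: [179.8, 47.0, 80.3]
ft_force: [-0.0, 0.2, -3.8]
finger_gap: 63.0
```

Run:
```python
from h import *
apply([-0.0366, 0, -0.0341, 0, 0, 0])
print(getcmd()[0]);st();snap('wrist','w15');snap('top','top15')
crop('w15','w15c',190,175,370,370,4)
R=down(ENC[2],31.7)
F=list(ENC); 
go(gp(inframe(ENC,0,0,75+60),R),R)
```

```text
[ 444.32389751 -266.62663667  114.03023416]
t 14.4 q [ -7.13   5.41 114.24 -50.24  71.87  24.14] p [ 444.82 -266.74  114.87] rpy [179.84  46.99  80.27] F [-0.   0.2 -3.8] M [ 0.56 -0.11  0.02] gap 63.0
[0.2402, 0.0136, -0.2721, -2.43, 78.1, -18.03]
```

View pics/w15c.png

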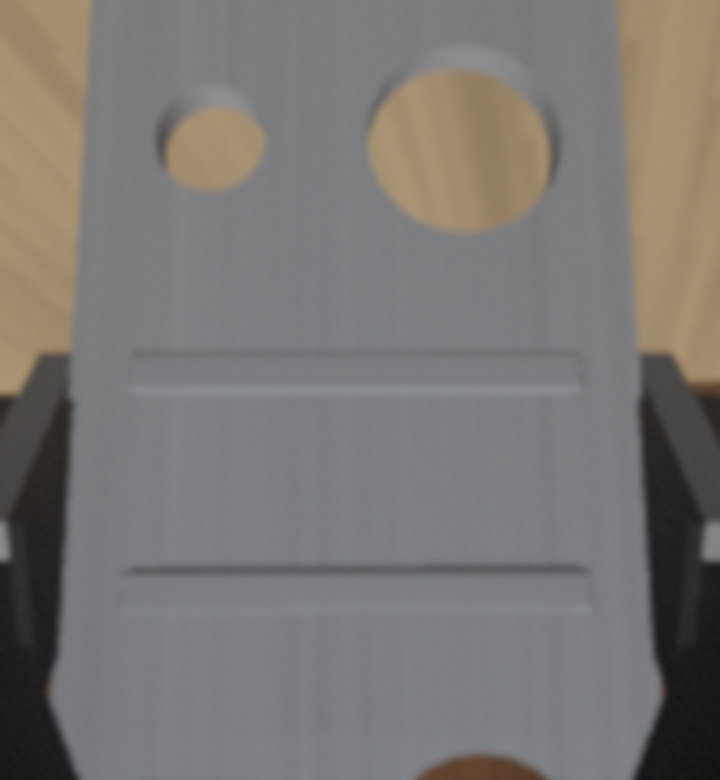

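Run:
```python
from h import *
R=down(ENC[2],31.7)
go(gp(inframe(ENC,0,0,150),R),R)   # corrects relative to last recorded target
print('abs', getcmd()[0])
R0=down(REST[2],-47); c=(np.array([444.32389751,-266.62663667,114.03023416]),R0)
print(rel(getcmd()[0],R,c).tolist())
```

```text
[0.0079, -0.0, -0.0128, 0.0, -0.0, 0.0]
abs [518.25592797  88.83346239 138.96431641]
[0.2292, 0.0136, -0.2823, -2.42, 78.1, -18.03]
```

Call:
move_arm(
  rows=[
    [[0.03,0.002,-0.04,-0.2,7,-1.6],[0.06,0.004,-0.08,-0.5,15,-3.5],[0.1,0.006,-0.125,-0.75,23,-5.3],[0.14,0.008,-0.17,-1,31,-7.2],[0.18,0.011,-0.22,-1.2,39,-9],[0.2292,0.0136,-0.2823,-2.42,78.1,-18.03],[0.2292,0.0136,-0.2823,-2.42,78.1,-18.03],[0.2292,0.0136,-0.2823,-2.42,78.1,-18.03],[0.2292,0.0136,-0.2823,-2.42,78.1,-18.03],[0.2292,0.0136,-0.2823,-2.42,78.1,-18.03],[0.2292,0.0136,-0.2823,-2.42,78.1,-18.03],[0.2292,0.0136,-0.2823,-2.42,78.1,-18.03],[0.2292,0.0136,-0.2823,-2.42,78.1,-18.03],[0.2292,0.0136,-0.2823,-2.42,78.1,-18.03]],
  ],
)

```text
time: 15.9
tool_pos: [518.3, 89.5, 139.3]
tcp_rot: [180.0, -31.6, 97.3]
ft_force: [0.5, 0.3, -1.5]
finger_gap: 63.2
```

Run:
```python
from h import *
st();snap('wrist','w16');snap('top','top16');snap('side','side16')
crop('w16','w16c',170,150,390,355,3.5);crop('side16','s16',230,160,350,290,5)
```

```text
t 15.9 q [-15.39   7.16 102.15  29.07  84.76 -29.04] p [518.3   89.46 139.33] rpy [179.97 -31.61  97.3 ] F [ 0.5  0.3 -1.5] M [-0.41 -0.02  0.03] gap 63.2
```

View pics/w16.png

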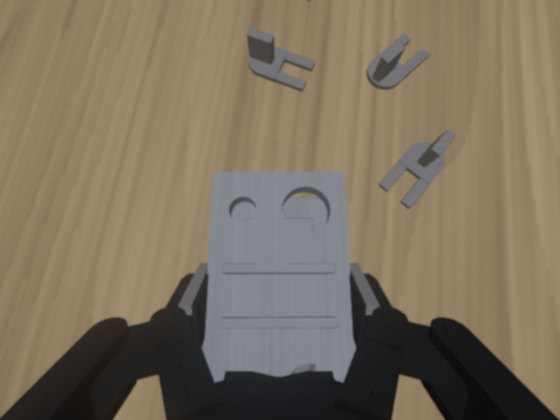

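View pics/s16.png

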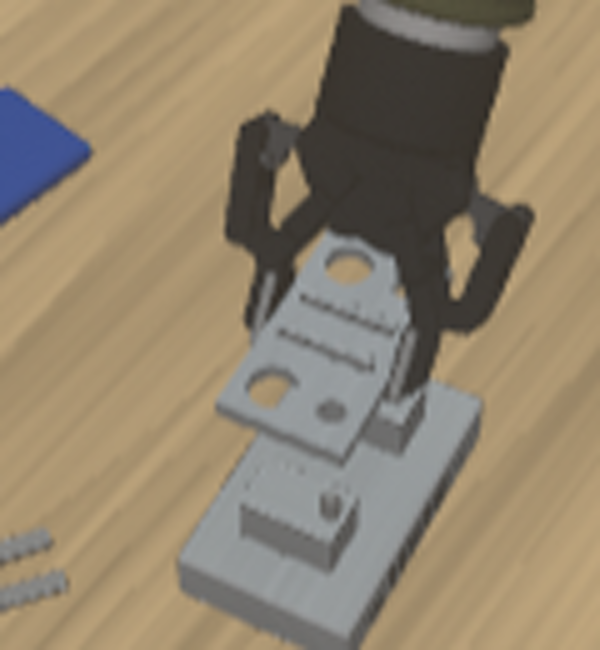

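View pics/w16c.png

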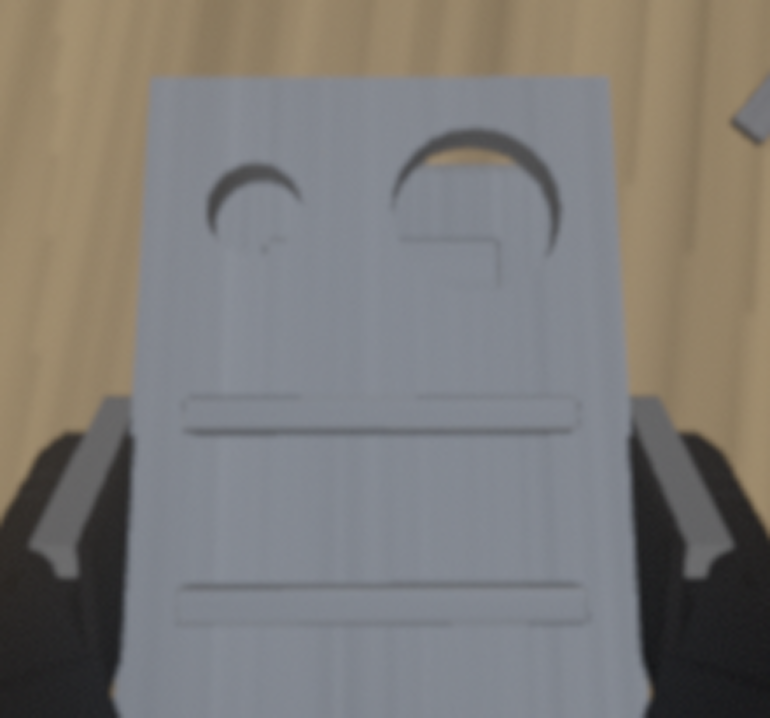

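```bash
cat >> h.py <<'E'
def meas(p,rpy): return np.array(p),Rn.from_euler('xyz',rpy,degrees=True).as_matrix()
def plate_in_tool2(F=31.7,G=13,dx=0):
    "seated-orientation plate: x=-enc x, y=enc y, z down; tool tilt F"
    Rt=down(0,F); Rp=np.diag([-1.,1,-1]); return Rt.T@Rp, Rt.T@(np.array([dx,0,0])-gp([0,0,0],Rt,0,G))
E
python3 - <<'E'
from h import *
s=load('w16'); p,R=meas([518.3,89.46,139.33],[179.97,-31.61,97.3])
Rp,tp=plate_in_tool2()
O=[(-58,32,-5),(-58,-32,-5),(-39,28.5-17,-5),(-39,-13+11.5,-5),(-39,-13-11.5,-5),(-50.5,-13,-5),(-13,24,-13),(-13,-24,-13),(-9,24,-13),(9,24,-13),(13,24,-13),(13,-24,-13)]
for o in O:
    q=proj(s,p+R@(Rp@np.array(o)+tp))[0]; print(o,((q-[170,150])*3.5).round())
E
```

```text
(-58, 32, -5) [149.  73.]
(-58, -32, -5) [615.  73.]
(-39, 11.5, -5) [296. 207.]
(-39, -1.5, -5) [393. 207.]
(-39, -24.5, -5) [565. 207.]
(-50.5, -13, -5) [478. 125.]
(-13, 24, -13) [184. 401.]
(-13, -24, -13) [581. 401.]
(-9, 24, -13) [183. 435.]
(9, 24, -13) [176. 593.]
(13, 24, -13) [175. 629.]
(13, -24, -13) [590. 629.]
```

Run:
```python
from h import *
crop('w6','w6c',170,5,390,240,3.2)
s=load('w6')
for o in [(39,17,85),(39,17,70),(54,25,70),(54,-25,70),(24,25,70),(24,-25,70),(54,25,40),(54,-25,40),(80,48,40),(80,-48,40)]:
    q=proj(s,inframe(ENC,*o))[0]; print(o,((q-[170,5])*3.2).round())
```

```text
(39, 17, 85) [215. 525.]
(39, 17, 70) [224. 460.]
(54, 25, 70) [156. 373.]
(54, -25, 70) [513. 372.]
(24, 25, 70) [183. 535.]
(24, -25, 70) [490. 534.]
(54, 25, 40) [179. 268.]
(54, -25, 40) [492. 267.]
(80, 48, 40) [-8. 91.]
(80, -48, 40) [676.  90.]
```

View pics/w6c.png

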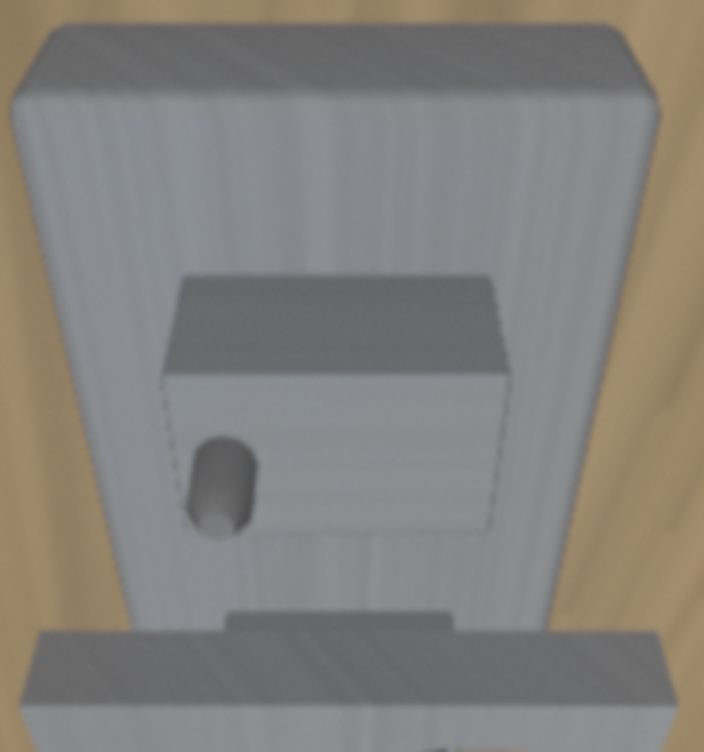

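```bash
sed -i 's/ENC=(519.1,82.1/ENC=(519.3,82.4/' h.py
python3 - <<'E'
from h import *
R=down(ENC[2],31.7)
go(gp(inframe(ENC,0,0,111),R),R)
E
```

```text
[-0.0202, 0.0002, 0.0334, 0.0, -0.0, 0.0]
```

Call:
move_arm(
  rows=[
    [[-0.008,0,0.013,0,0,0],[-0.0165,0.0002,0.027,0,0,0],[-0.0202,0.0002,0.0334,0,0,0],[-0.0202,0.0002,0.0334,0,0,0],[-0.0202,0.0002,0.0334,0,0,0],[-0.0202,0.0002,0.0334,0,0,0]],
  ],
)

```text
time: 16.65
tool_pos: [518.7, 89.0, 100.3]
tcp_rot: [180.0, -31.7, 97.2]
ft_force: [1.0, 0.5, -2.8]
finger_gap: 62.7
```

Run:
```python
from h import *
st();snap('wrist','w17');snap('side','side17')
crop('w17','w17c',200,160,360,260,5);crop('side17','s17',240,190,340,290,6)
s=load('w17'); p,R=getcmd(); Rp,tp=plate_in_tool2()
f=lambda q:((q-[200,160])*5).round()
for o in [(39,17,85),(39,17,70),(54,25,70),(54,-25,70),(80,48,40),(80,-48,40)]: print(o,f(proj(s,inframe(ENC,*o))[0]))
for o in [(-58,32,-5),(-58,-32,-5),(-39,17,-5),(-39,17,5)]: print('pl',o,f(proj(s,p+R@(Rp@np.array(o)+tp))[0]))
```

```text
t 16.65 q [-15.48  10.23 103.31  29.4   81.12 -31.13] p [518.72  89.04 100.28] rpy [179.97 -31.7   97.21] F [ 1.   0.5 -2.8] M [-0.45 -0.03  0.01] gap 62.7
(39, 17, 85) [243. 308.]
(39, 17, 70) [254. 331.]
(54, 25, 70) [193. 213.]
(54, -25, 70) [593. 213.]
(80, 48, 40) [67. 93.]
(80, -48, 40) [718.  93.]
pl (-58, 32, -5) [61. 53.]
pl (-58, -32, -5) [724.  53.]
pl (-39, 17, -5) [211. 245.]
pl (-39, 17, 5) [223. 268.]
```

View pics/w17c.png

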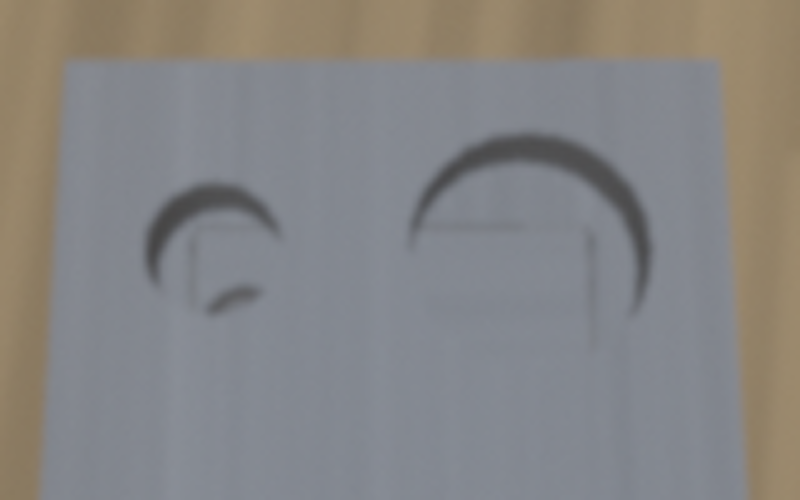

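View pics/s17.png

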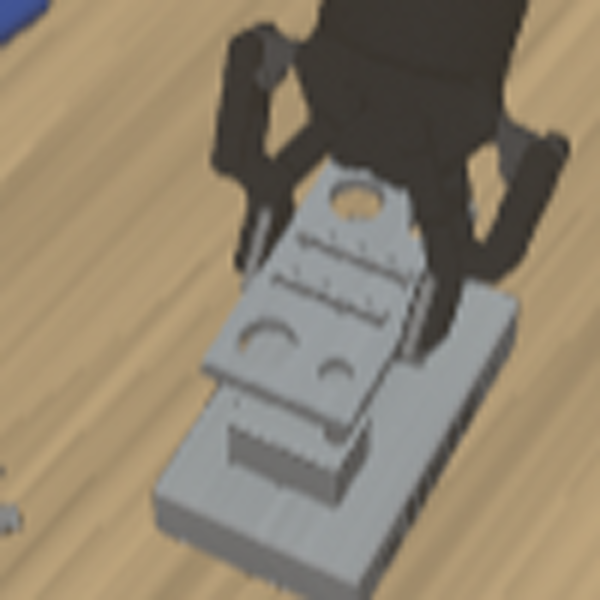

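```bash
sed -i 's/ENC=(519.3,82.4/ENC=(519.1,81.8/' h.py
python3 - <<'E'
from h import *
R=down(ENC[2],31.7)
c0=getcmd()
for z in (106,101,97,94): print(z,rel(gp(inframe(ENC,0,0,z),R),R,c0).tolist())
go(gp(inframe(ENC,0,0,94),R),R)
E
```

```text
106 [-0.0031, -0.0002, 0.0039, 0.0, -0.0, 0.0]
101 [-0.0058, -0.0002, 0.0082, 0.0, -0.0, 0.0]
97 [-0.0079, -0.0002, 0.0116, 0.0, -0.0, 0.0]
94 [-0.0095, -0.0002, 0.0141, 0.0, -0.0, 0.0]
[-0.0095, -0.0002, 0.0141, 0.0, -0.0, 0.0]
```

Call:
move_arm(
  rows=[
    [[-0.0031,-0.0002,0.0039,0,0,0],[-0.0044,-0.0002,0.006,0,0,0],[-0.0058,-0.0002,0.0082,0,0,0],[-0.0068,-0.0002,0.0099,0,0,0],[-0.0079,-0.0002,0.0116,0,0,0],[-0.0087,-0.0002,0.0128,0,0,0],[-0.0095,-0.0002,0.0141,0,0,0],[-0.0095,-0.0002,0.0141,0,0,0],[-0.0095,-0.0002,0.0141,0,0,0]],
  ],
)

```text
time: 17.65
tool_pos: [518.3, 88.4, 82.9]
tcp_rot: [-180.0, -31.7, 97.2]
ft_force: [-0.4, 0.2, -3.0]
finger_gap: 62.7
```

Run:
```python
from h import *
print(getcmd()[0]);st();snap('wrist','w18');snap('side','side18')
crop('w18','w18c',200,160,360,260,5);crop('side18','s18',240,190,340,290,6)
```

```text
[518.29848287  88.52876752  82.94427223]
t 17.65 q [-15.55  11.67 103.73  29.53  79.55 -32.1 ] p [518.29  88.43  82.93] rpy [-180.   -31.7   97.2] F [-0.4  0.2 -3. ] M [-0.42 -0.03  0.01] gap 62.7
```

View pics/w18c.png

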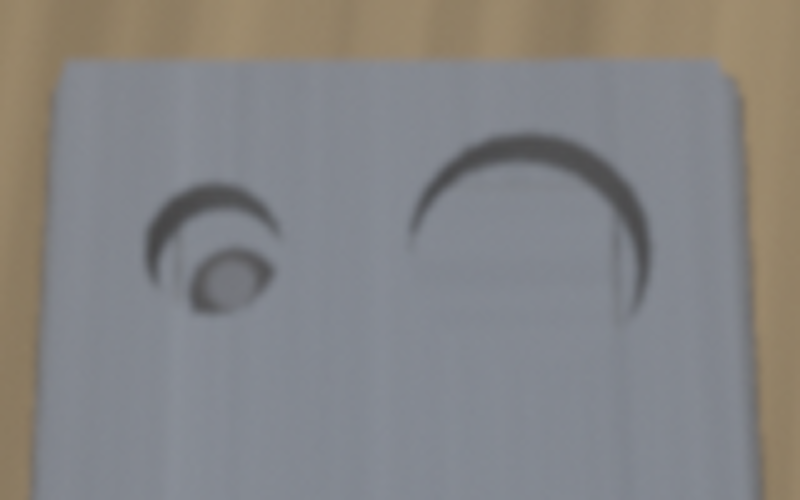

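View pics/s18.png

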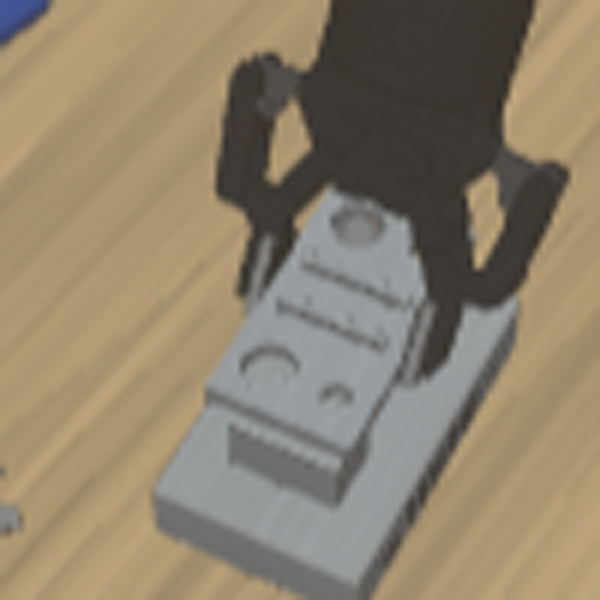

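Run:
```python
from h import *
R=down(ENC[2],31.7)
c0=getcmd()
for z in (89,84,80,77,75.5): print(z,rel(gp(inframe(ENC,0,0,z),R),R,c0).tolist())
go(gp(inframe(ENC,0,0,75.5),R),R)
```

```text
89 [-0.0026, -0.0, 0.0043, 0.0, -0.0, 0.0]
84 [-0.0052, -0.0, 0.0085, 0.0, -0.0, 0.0]
80 [-0.0073, -0.0, 0.0119, 0.0, -0.0, 0.0]
77 [-0.0089, -0.0, 0.0145, 0.0, -0.0, 0.0]
75.5 [-0.0097, -0.0, 0.0158, 0.0, -0.0, 0.0]
[-0.0097, -0.0, 0.0158, 0.0, -0.0, 0.0]
```

Call:
move_arm(
  rows=[
    [[-0.0013,0,0.0021,0,0,0],[-0.0026,0,0.0043,0,0,0],[-0.0039,0,0.0064,0,0,0],[-0.0052,0,0.0085,0,0,0],[-0.0063,0,0.0102,0,0,0],[-0.0073,0,0.0119,0,0,0],[-0.0081,0,0.0132,0,0,0],[-0.0089,0,0.0145,0,0,0],[-0.0097,0,0.0158,0,0,0],[-0.0097,0,0.0158,0,0,0]],
  ],
)

```text
time: 18.75
tool_pos: [518.3, 88.5, 64.8]
tcp_rot: [180.0, -31.7, 97.2]
ft_force: [-2.3, -1.9, 2.9]
finger_gap: 62.9
```

Run:
```python
from h import *
print(getcmd()[0]);st();snap('wrist','w19')
crop('w19','w19c',200,160,360,260,5)
```

```text
[518.29352268  88.57863995  64.40438312]
t 18.75 q [-15.55  13.31 104.04  29.73  77.87 -33.11] p [518.34  88.45  64.8 ] rpy [179.99 -31.72  97.22] F [-2.3 -1.9  2.9] M [0.04 0.34 0.36] gap 62.9
```

View pics/w19c.png

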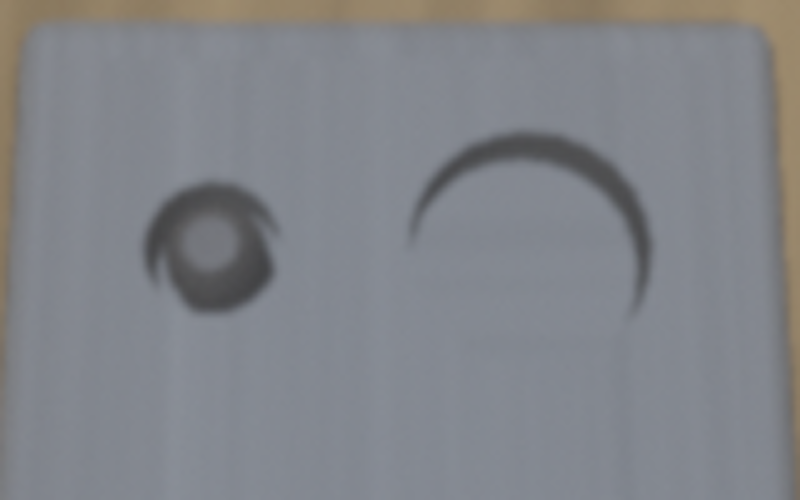

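Call:
move_arm(
  rows=[
    [[-0.0003,0,0.0004,0,0,0],[-0.0003,0,0.0004,0,0,0]],
  ],
)

```text
time: 19.0
tool_pos: [518.4, 88.4, 64.5]
tcp_rot: [180.0, -31.7, 97.2]
ft_force: [-3.6, -2.7, 5.9]
finger_gap: 63.0
```

Call:
move_arm(
  rows=[
    [[0,0,0,0,0,0],[0,0,0,0,0,0],[0,0,0,0,0,0],[0,0,0,0,0,0],[0,0,0,0,0,0]],
  ],
  grip=1,
)

```text
time: 19.5
tool_pos: [518.2, 88.5, 63.8]
tcp_rot: [-180.0, -31.7, 97.2]
ft_force: [0.7, -0.4, 0.3]
finger_gap: 85.5
```

Run:
```python
from h import *
apply([-0.0003, 0, 0.0004, 0, 0, 0])
print(getcmd()[0]);st();snap('wrist','w20');snap('side','side20')
crop('w20','w20c',150,120,410,380,3);crop('side20','s20',240,190,340,290,6)
```

```text
[518.29920457  88.53395895  63.90641593]
t 19.5 q [-15.54  13.39 104.07  29.73  77.76 -33.13] p [518.23  88.49  63.77] rpy [-179.99  -31.7    97.2 ] F [ 0.7 -0.4  0.3] M [-0.24  0.01  0.05] gap 85.5
```

View pics/s20.png

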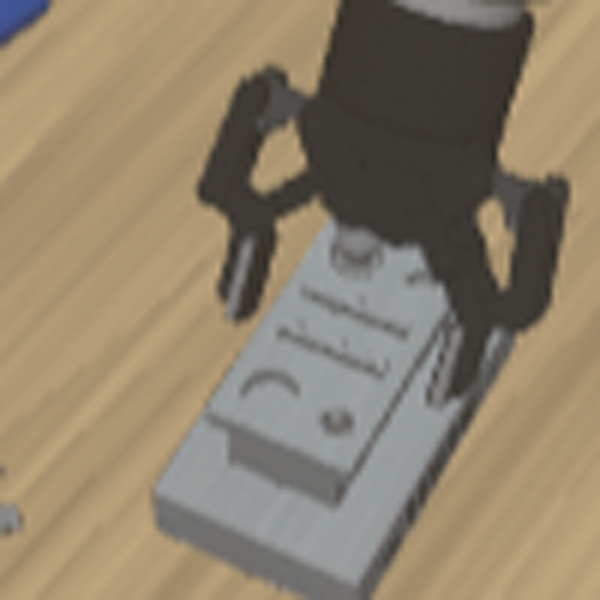

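View pics/w20c.png

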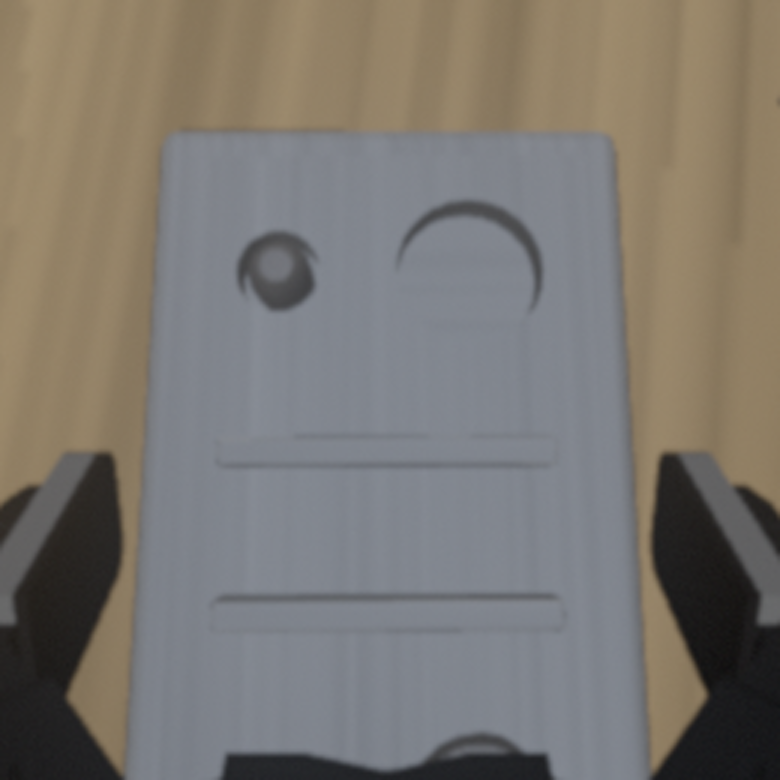

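Run:
```python
from h import *
p,R=getcmd();c0=(p,R)
p1=p-R[:,2]*110; print(p1)
go([472,317,200],down(-11)); print(rel([472,317,200],down(-11),c0).tolist())
# intermediate raised waypoint
print(rel([510,100,240],down(45,10),c0).tolist())
```

```text
[525.53904245  31.18464582 157.49402745]
[0.2693, -0.0173, 0.0064, -29.83, -21.6, 105.06]
[0.2693, -0.0173, 0.0064, -29.83, -21.6, 105.06]
[0.1031, -0.0068, -0.1433, -18.68, -20.17, 49.06]
```

Call:
move_arm(
  rows=[
    [[0,0,-0.02,0,0,0],[0,0,-0.05,0,0,0],[0,0,-0.09,0,0,0],[0,0,-0.11,0,0,0],[0.2693,-0.0173,0.0064,-29.83,-21.6,105.06],[0.2693,-0.0173,0.0064,-29.83,-21.6,105.06],[0.2693,-0.0173,0.0064,-29.83,-21.6,105.06],[0.2693,-0.0173,0.0064,-29.83,-21.6,105.06],[0.2693,-0.0173,0.0064,-29.83,-21.6,105.06],[0.2693,-0.0173,0.0064,-29.83,-21.6,105.06],[0.2693,-0.0173,0.0064,-29.83,-21.6,105.06],[0.2693,-0.0173,0.0064,-29.83,-21.6,105.06],[0.2693,-0.0173,0.0064,-29.83,-21.6,105.06],[0.2693,-0.0173,0.0064,-29.83,-21.6,105.06],[0.2693,-0.0173,0.0064,-29.83,-21.6,105.06],[0.2693,-0.0173,0.0064,-29.83,-21.6,105.06],[0.2693,-0.0173,0.0064,-29.83,-21.6,105.06],[0.2693,-0.0173,0.0064,-29.83,-21.6,105.06],[0.2693,-0.0173,0.0064,-29.83,-21.6,105.06]],
  ],
)

```text
time: 21.5
tool_pos: [472.0, 317.5, 199.7]
tcp_rot: [179.9, 0.1, -11.1]
ft_force: [-0.1, 1.8, -0.2]
finger_gap: 85.4
```

Run:
```python
from h import *
print(getcmd()[0]);st();snap('wrist','w21');snap('side','side21');snap('top','top21')
crop('side21','s21',170,210,340,360,4)
```

```text
[471.98142964 317.01257706 199.97597459]
t 21.5 q [ 2.8770e+01  3.9800e+00  9.3150e+01 -1.0000e-02  8.2960e+01  1.2991e+02] p [472.02 317.48 199.73] rpy [ 1.7993e+02  6.0000e-02 -1.1140e+01] F [-0.1  1.8 -0.2] M [0.01 0.03 0.07] gap 85.4
```

View pics/w21.png

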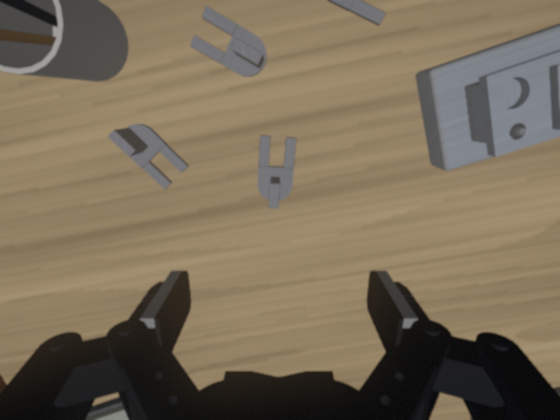

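View pics/s21.png

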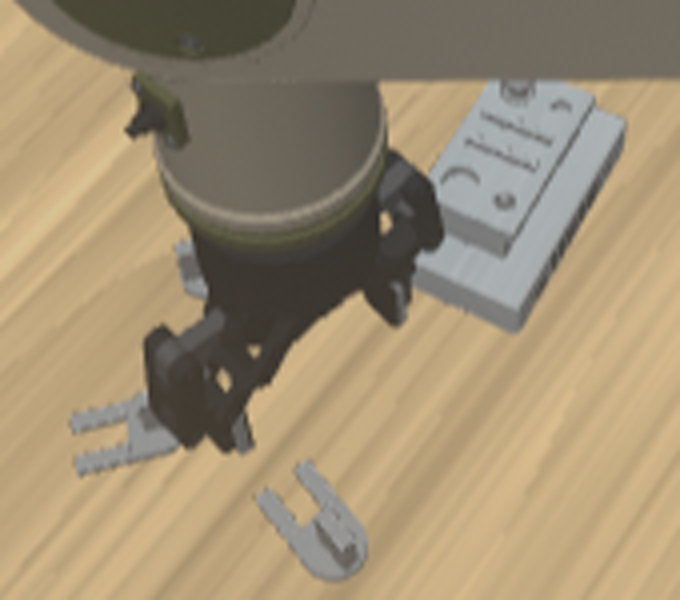

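View pics/top21.png

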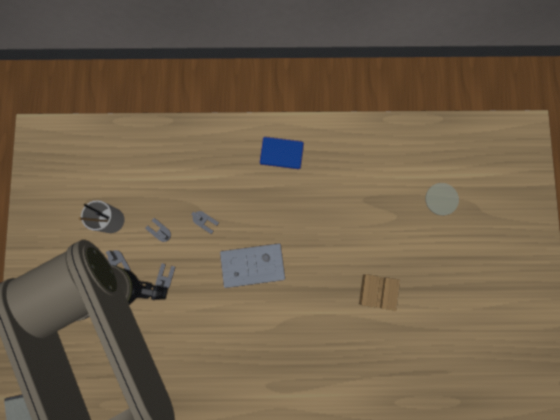

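Run:
```python
from h import *
crop('w21','w21c',245,125,310,215,8)
```

```text
(no output)
```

View pics/w21c.png

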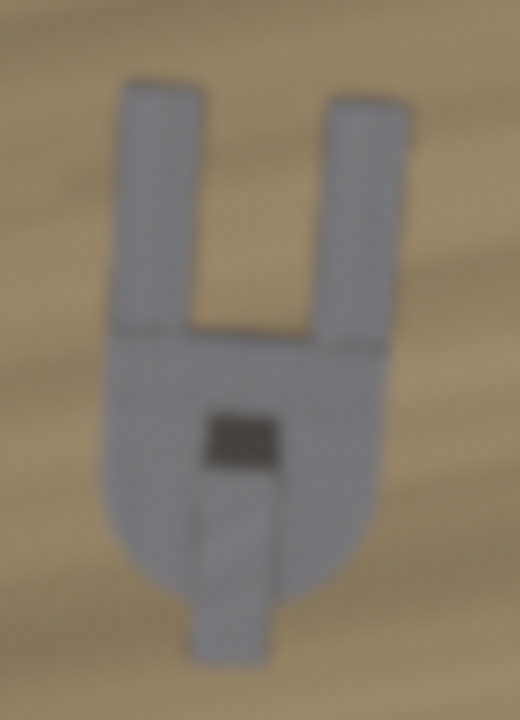

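Run:
```python
from h import *
s=load('w21')
c,th=pose(s,[(121,85),(204,90),(328,98),(412,103),(190,331),(313,339),(107,330),(388,345)],(245,125),8,6,[(35,19),(35,8),(35,-8),(35,-19),(3,8),(3,-8),(3,19),(3,-19)])
pose(s,[(204,468),(281,470),(270,663),(188,659)],(245,125),8,38,[(-7,5),(-7,-5),(-33,-5),(-33,5)])
for o in [(35,19,6),(35,-19,6),(3,8,6),(3,-8,6),(-7,5,38),(-7,-5,38),(-33,5,38),(-33,-5,38)]:
    print(o,((proj(s,inframe((c[0],c[1],th),*o))[0]-[245,125])*8+3.5).round())
```

```text
[489.2 316.4] -14.88 res [[-0.4, -0.2], [-0.2, 0.0], [-0.2, -0.0], [-0.1, 0.1], [0.4, -0.1], [0.3, -0.4], [-0.2, 0.1], [0.4, 0.5]]
[489.7 316.4] -15.02 res [[-0.9, -0.1], [-0.4, 0.4], [0.7, -0.3], [0.6, 0.1]]
(35, 19, 6) [118.  82.]
(35, -19, 6) [413. 102.]
(3, 8, 6) [190. 334.]
(3, -8, 6) [310. 342.]
(-7, 5, 38) [202. 466.]
(-7, -5, 38) [284. 471.]
(-33, 5, 38) [191. 667.]
(-33, -5, 38) [270. 672.]
```

```bash
cat >> h.py <<'E'
CLIP=(489.4,316.4,-14.9)
E
python3 - <<'E'
from h import *
R=down(CLIP[2]); c0=getcmd()
for z in (120,70,40,27,19): print(rel(inframe(CLIP,-20,0,z),R,c0).tolist())
go(inframe(CLIP,-20,0,19),R)
E
```

```text
[-0.0027, -0.0041, 0.08, 0.0, -0.0, 3.9]
[-0.0027, -0.0041, 0.13, 0.0, -0.0, 3.9]
[-0.0027, -0.0041, 0.16, 0.0, -0.0, 3.9]
[-0.0027, -0.0041, 0.173, 0.0, -0.0, 3.9]
[-0.0027, -0.0041, 0.181, 0.0, -0.0, 3.9]
[-0.0027, -0.0041, 0.181, 0.0, -0.0, 3.9]
```

Call:
move_arm(
  rows=[
    [[-0.0027,-0.0041,0.04,0,0,3.9],[-0.0027,-0.0041,0.08,0,0,3.9],[-0.0027,-0.0041,0.12,0,0,3.9],[-0.0027,-0.0041,0.13,0,0,3.9],[-0.0027,-0.0041,0.13,0,0,3.9]],
  ],
  grip=0.5,
)

```text
time: 22.15
tool_pos: [468.6, 320.4, 68.4]
tcp_rot: [179.9, 0.2, -14.8]
ft_force: [0.5, 0.3, -0.0]
finger_gap: 42.3
```

Run:
```python
from h import *
st();snap('wrist','w22')
```

```text
t 22.15 q [2.918e+01 1.120e+01 9.970e+01 1.000e-02 6.932e+01 1.340e+02] p [468.58 320.37  68.35] rpy [ 1.7985e+02  1.7000e-01 -1.4830e+01] F [ 0.5  0.3 -0. ] M [-0.02  0.   -0.01] gap 42.3
```

View pics/w22.png

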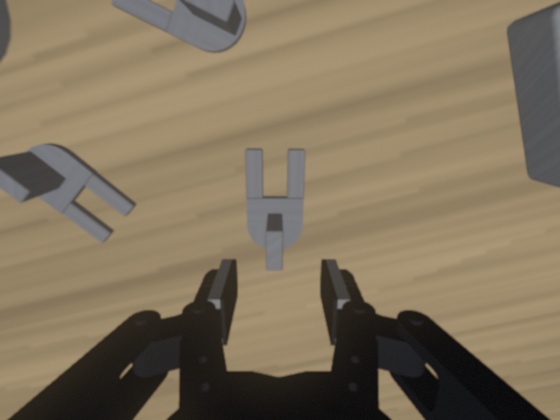

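Run:
```python
from h import *
crop('w22','w22c',235,140,315,280,5.5)
s=load('w22')
for o in [(35,19,6),(35,-19,6),(35,8,6),(35,-8,6),(3,8,6),(3,-8,6),(-7,5,38),(-7,-5,38),(-33,5,38),(-33,-5,38)]:
    print(o,((proj(s,inframe(CLIP,*o))[0]-[235,140])*5.5+2).round())
```

```text
(35, 19, 6) [56. 52.]
(35, -19, 6) [389.  52.]
(35, 8, 6) [152.  52.]
(35, -8, 6) [293.  52.]
(3, 8, 6) [156. 322.]
(3, -8, 6) [290. 322.]
(-7, 5, 38) [173. 502.]
(-7, -5, 38) [269. 502.]
(-33, 5, 38) [176. 723.]
(-33, -5, 38) [268. 723.]
```

View pics/w22c.png

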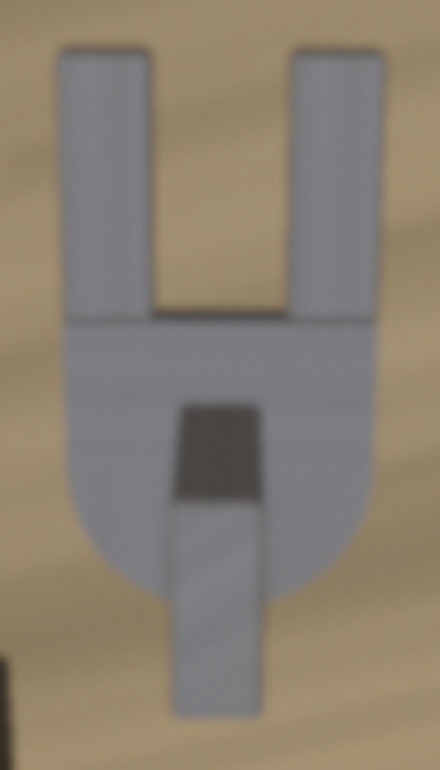

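Call:
move_arm(
  rows=[
    [[0,-0.0003,0.015,0,0,0],[0,-0.0003,0.03,0,0,0],[0,-0.0003,0.041,0,0,0],[0,-0.0003,0.047,0,0,0],[0,-0.0003,0.051,0,0,0],[0,-0.0003,0.051,0,0,0],[0,-0.0003,0.051,0,0,0]],
  ],
)

```text
time: 22.9
tool_pos: [470.4, 321.9, 19.2]
tcp_rot: [-180.0, -0.0, -14.9]
ft_force: [0.0, 0.0, -0.4]
finger_gap: 42.6
```

Call:
move_arm(
  rows=[
    [[0,0,0,0,0,0],[0,0,0,0,0,0],[0,0,0,0,0,0],[0,0,0,0,0,0],[0,0,0,0,0,0],[0,0,0,0,0,0]],
  ],
  grip=0,
  newtons=60,
)

```text
time: 23.5
tool_pos: [470.6, 322.0, 19.6]
tcp_rot: [-180.0, -0.0, -14.9]
ft_force: [0.0, -0.1, 5.7]
finger_gap: 8.7
```

Run:
```python
from h import *
apply([0,-.0003,0,0,0,0]);print(getcmd()[0])
st();snap('wrist','w23')
```

```text
[470.18799165 321.82816117  18.97562142]
t 23.5 q [ 29.23  15.26 100.73   0.    63.97 134.13] p [470.6  322.02  19.56] rpy [-1.7996e+02 -3.0000e-02 -1.4900e+01] F [ 0.  -0.1  5.7] M [-0.06  0.08 -0.  ] gap 8.7
```

View pics/w23.png

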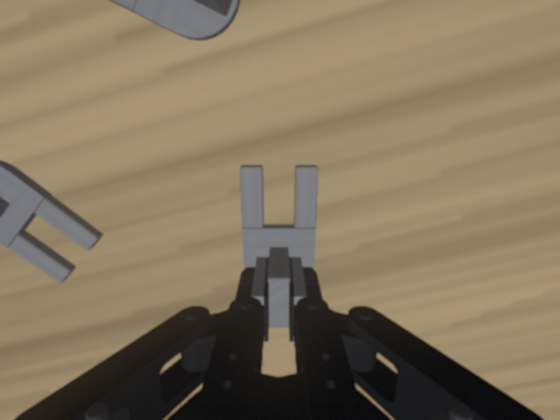

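Run:
```python
from h import *
p,R=getcmd(); c0=(p,R)
print('neck',inframe(ENC,-39,-13,80))
print(rel(p+[0,0,90],R,c0).tolist())
R2=down(ENC[2]-90)
go(inframe(ENC,-39,63,135),R2);print(getcmd()[0])
```

```text
neck [536.88548723  44.73685869  80.        ]
[0.0, 0.0, -0.09, 0.0, 0.0, 0.0]
[0.0653, 0.2792, -0.116, 0.0, 0.0, -22.1]
[461.49854802  35.23441622 134.9982439 ]
```

Call:
move_arm(
  rows=[
    [[0,0,-0.01,0,0,0],[0,0,-0.04,0,0,0],[0,0,-0.08,0,0,0],[0.005,0.02,-0.11,0,0,-2],[0.0653,0.2792,-0.116,0,0,-22.1],[0.0653,0.2792,-0.116,0,0,-22.1],[0.0653,0.2792,-0.116,0,0,-22.1],[0.0653,0.2792,-0.116,0,0,-22.1],[0.0653,0.2792,-0.116,0,0,-22.1],[0.0653,0.2792,-0.116,0,0,-22.1],[0.0653,0.2792,-0.116,0,0,-22.1],[0.0653,0.2792,-0.116,0,0,-22.1],[0.0653,0.2792,-0.116,0,0,-22.1]],
  ],
)

```text
time: 24.85
tool_pos: [461.3, 36.0, 134.9]
tcp_rot: [-180.0, 0.0, 7.2]
ft_force: [0.2, 0.2, -0.2]
finger_gap: 9.1
```

Run:
```python
from h import *
st();s=snap('wrist','w24');snap('side','side24')
crop('w24','w24c',230,60,350,290,3.2);crop('side24','s24',240,140,400,290,4)
f=lambda q:((q-[230,60])*3.2+1).round()
for o in [(-39,-13,98),(-39,-13,80),(-58,-32,80),(-58,32,80),(-39,17,80)]: print(o,f(proj(s,inframe(ENC,*o))[0]))
```

```text
t 24.85 q [-1.9000e+00 -9.8800e+00  1.1348e+02  2.0000e-02  7.6430e+01  8.0860e+01] p [461.32  36.03 134.93] rpy [-1.7998e+02  2.0000e-02  7.2400e+00] F [ 0.2  0.2 -0.2] M [-0.02  0.03  0.02] gap 9.1
(-39, -13, 98) [159. 185.]
(-39, -13, 80) [159. 181.]
(-58, -32, 80) [267.  68.]
(-58, 32, 80) [255. 420.]
(-39, 17, 80) [159. 344.]
```

View pics/w24.png

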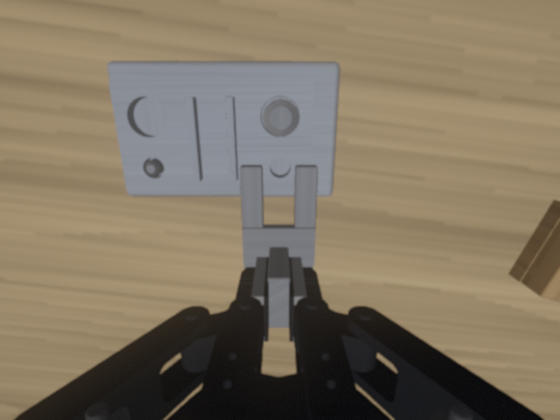

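View pics/w24c.png

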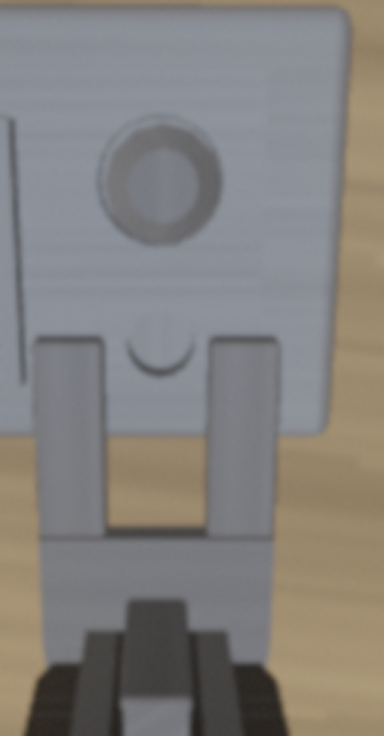

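View pics/s24.png

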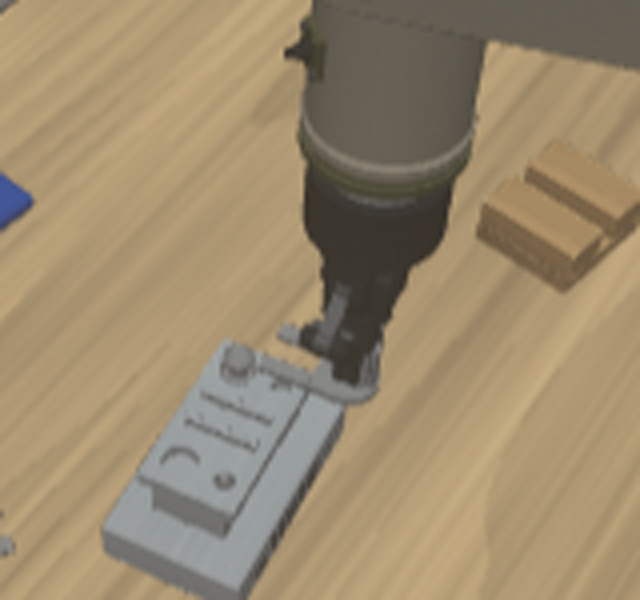

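Call:
move_arm(
  rows=[
    [[0,0,0.012,0,0,0],[0,0,0.024,0,0,0],[0,0,0.031,0,0,0],[0,0,0.034,0,0,0],[0,0,0.034,0,0,0],[0,0,0.034,0,0,0]],
  ],
)

```text
time: 25.55
tool_pos: [461.5, 35.2, 100.8]
tcp_rot: [180.0, 0.0, 7.2]
ft_force: [-0.8, -0.4, -1.0]
finger_gap: 8.8
```

Run:
```python
from h import *
apply([0,0,.034,0,0,0])
print(getcmd()[0]);st();s=snap('wrist','w25');snap('side','side25')
crop('w25','w25c',230,60,350,290,3.2);crop('side25','s25',270,190,350,270,8)
```

```text
[461.49806558  35.23174708 100.998244  ]
t 25.55 q [ -1.99  -7.57 115.21  -0.    72.37  80.81] p [461.48  35.15 100.77] rpy [1.8e+02 2.0e-02 7.2e+00] F [-0.8 -0.4 -1. ] M [ 0.01 -0.05  0.04] gap 8.8
```

View pics/w25c.png

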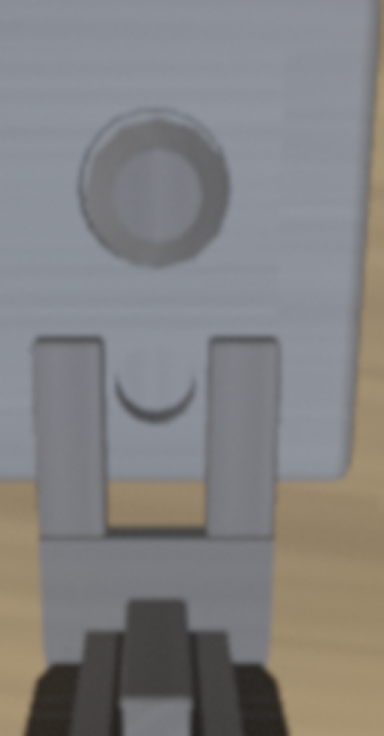

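View pics/s25.png

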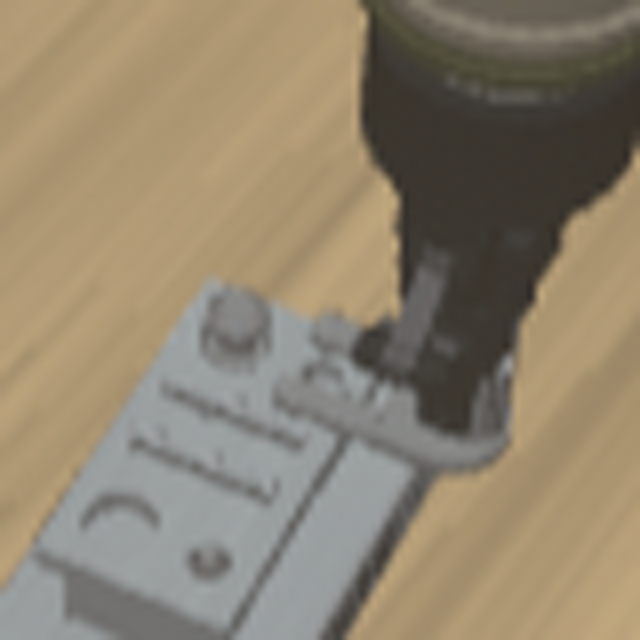

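Call:
move_arm(
  rows=[
    [[0.006,-0.0003,0,0,0,0],[0.013,-0.0003,0,0,0,0],[0.02,-0.0003,0,0,0,0],[0.027,-0.0003,0,0,0,0],[0.034,-0.0003,0,0,0,0],[0.04,-0.0003,0,0,0,0],[0.04,-0.0003,0,0,0,0],[0.04,-0.0003,0,0,0,0]],
  ],
)

```text
time: 26.45
tool_pos: [501.0, 40.5, 100.8]
tcp_rot: [-180.0, 0.0, 7.2]
ft_force: [1.0, 0.2, -0.4]
finger_gap: 9.2
```

Run:
```python
from h import *
apply([.04,-.0003,0,0,0,0])
print(getcmd()[0]);st();s=snap('wrist','w26');snap('side','side26')
crop('w26','w26c',230,130,350,290,4.5);crop('side26','s26',270,190,350,270,8)
```

```text
[501.14512726  40.54216135 100.99726455]
t 26.45 q [ -1.22  -1.09 109.08  -0.    72.05  81.58] p [501.02  40.48 100.77] rpy [-1.8e+02  4.0e-02  7.2e+00] F [ 1.   0.2 -0.4] M [0.02 0.02 0.02] gap 9.2
```

View pics/w26c.png

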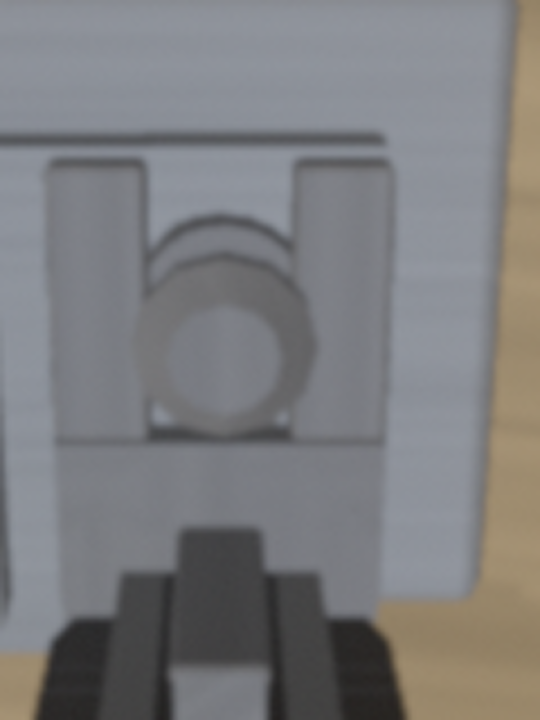

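View pics/s26.png

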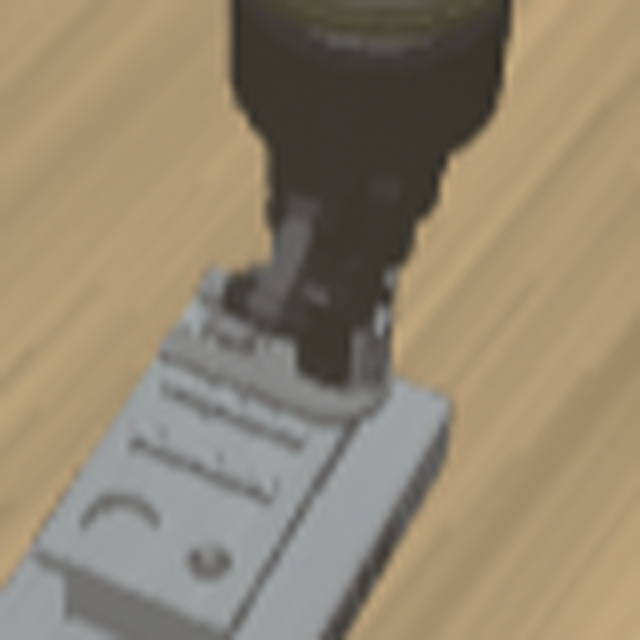

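Call:
move_arm(
  rows=[
    [[0.002,0,0,0,0,0],[0.004,0,0,0,0,0],[0.006,0,0,0,0,0],[0.006,0,0.0006,0,0,0],[0.006,0,0.0012,0,0,0],[0.006,0,0.0012,0,0,0]],
  ],
)

```text
time: 27.15
tool_pos: [506.9, 41.2, 99.6]
tcp_rot: [180.0, 0.0, 7.2]
ft_force: [0.2, 0.5, -0.4]
finger_gap: 8.7
```

Run:
```python
from h import *
apply([.006,0,.0012,0,0,0])
print(getcmd()[0]);st()
```

```text
[507.09780886  41.29398404  99.79712106]
t 27.15 q [-1.1300e+00 -9.0000e-02  1.0822e+02 -1.0000e-02  7.1890e+01  8.1670e+01] p [506.94  41.21  99.61] rpy [1.8e+02 2.0e-02 7.2e+00] F [ 0.2  0.5 -0.4] M [ 0.03  0.07 -0.03] gap 8.7
```

Push home gently, then down.

Call:
move_arm(
  rows=[
    [[0.0008,0,0,0,0,0],[0.0016,0,0,0,0,0],[0.0024,0,0,0,0,0],[0.0024,0,0,0,0,0]],
  ],
)

```text
time: 27.55
tool_pos: [508.8, 41.4, 99.7]
tcp_rot: [-180.0, 0.1, 7.2]
ft_force: [-5.2, 0.9, 2.5]
finger_gap: 8.9
```

Run:
```python
from h import *
apply([.0024,0,0,0,0,0])
print(getcmd()[0]);st();snap('wrist','w27');crop('w27','w27c',230,130,350,290,4.5)
```

```text
[509.47888831  41.5947508   99.79706367]
t 27.55 q [-1.0900e+00  2.8000e-01  1.0784e+02 -2.0000e-02  7.1980e+01  8.1720e+01] p [508.8   41.45  99.67] rpy [-1.8e+02  1.1e-01  7.2e+00] F [-5.2  0.9  2.5] M [-0.12  0.83  0.02] gap 8.9
```

View pics/w27c.png

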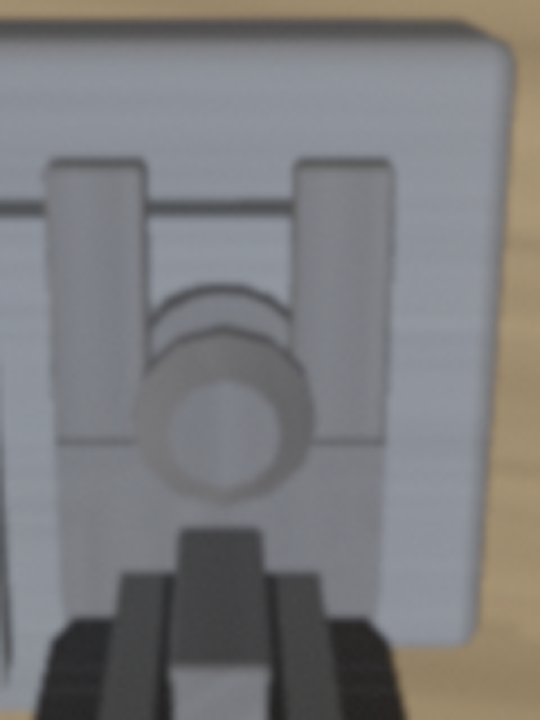

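Call:
move_arm(
  rows=[
    [[0,0,0.0005,0,0,0],[0,0,0.001,0,0,0],[0,0,0.001,0,0,0]],
  ],
)

```text
time: 27.9
tool_pos: [508.8, 41.4, 99.5]
tcp_rot: [180.0, 0.1, 7.2]
ft_force: [-10.9, -1.1, 11.0]
finger_gap: 8.9
```

Run:
```python
from h import *
apply([0,0,.001,0,0,0])
print(getcmd()[0]);st()
```

```text
[509.47887412  41.5946723   98.79706367]
t 27.9 q [-1.0900e+00  2.9000e-01  1.0785e+02 -2.0000e-02  7.1960e+01  8.1720e+01] p [508.78  41.42  99.55] rpy [1.8e+02 1.1e-01 7.2e+00] F [-10.9  -1.1  11. ] M [-0.14  1.54 -0.04] gap 8.9
```

Call:
move_arm(
  rows=[
    [[0,0,0,0,0,0],[0,0,0,0,0,0],[0,0,0,0,0,0],[0,0,0,0,0,0]],
  ],
  grip=0.3,
)

```text
time: 28.3
tool_pos: [509.6, 41.5, 98.7]
tcp_rot: [180.0, -0.0, 7.2]
ft_force: [-0.7, -0.3, -0.7]
finger_gap: 25.6
```

Run:
```python
from h import *
st();snap('wrist','w28');crop('w28','w28c',200,110,380,310,3.6)
```

```text
t 28.3 q [ -1.09   0.36 107.87  -0.    71.76  81.71] p [509.56  41.53  98.73] rpy [180.   -0.    7.2] F [-0.7 -0.3 -0.7] M [ 0.01 -0.    0.03] gap 25.6
```

View pics/w28c.png

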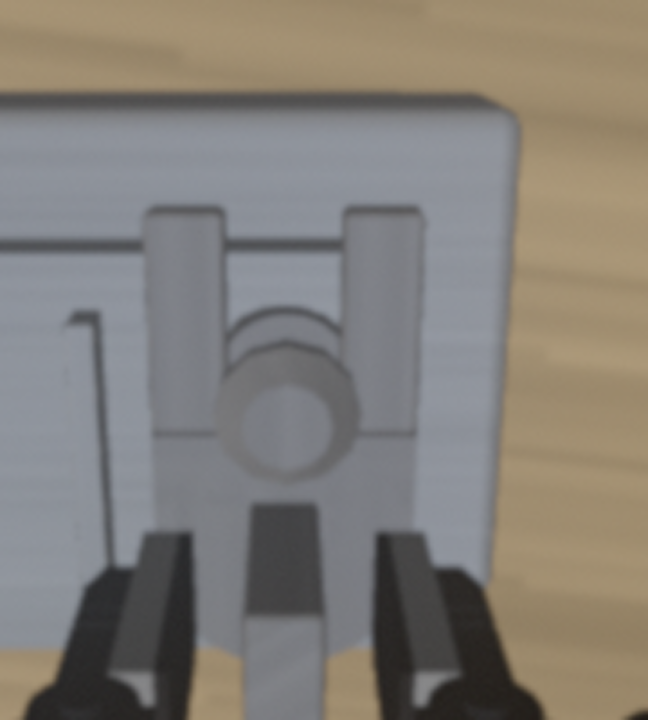

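Retract straight up, then step back for the check views.

Call:
move_arm(
  rows=[
    [[0,0,-0.01,0,0,0],[0,0,-0.03,0,0,0],[0,0,-0.06,0,0,0],[0,0,-0.1,0,0,0],[-0.03,0,-0.14,0,0,0],[-0.06,0,-0.16,0,0,0],[-0.06,0,-0.16,0,0,0],[-0.06,0,-0.16,0,0,0]],
  ],
)

```text
time: 29.15
tool_pos: [450.4, 34.0, 260.1]
tcp_rot: [180.0, -0.2, 7.2]
ft_force: [-0.4, -0.6, 0.9]
finger_gap: 25.3
```

Run:
```python
from h import *
setcmd([509.48,41.59,98.8],down(7.2));apply([-.06,0,-.16,0,0,0])
st();s=snap('wrist','w29');t=snap('side','side29');snap('top','top29')
crop('w29','w29c',170,40,370,240,3.9)
crop('side29','s29',240,190,360,300,6)
f=lambda q:((q-[170,40])*3.9+1.5).round()
cl=(*inframe(ENC,-39,-4,80)[:2],7.2)
for o in [(35,19,86),(35,-19,86),(3,8,86),(3,-8,86),(-7,5,118),(-33,-5,118)]: print(o,f(proj(s,inframe(cl,*o))[0]))
for o in [(-58,-32,80),(58,-32,80),(58,32,80),(-58,32,80),(-39,-13,98),(39,17,85)]: print('e',o,f(proj(s,inframe(ENC,*o))[0]))
```

```text
t 29.15 q [ -2.19 -16.76 106.04  -0.    90.55  80.62] p [450.4   33.97 260.13] rpy [ 1.7997e+02 -1.7000e-01  7.1900e+00] F [-0.4 -0.6  0.9] M [-0.    0.04 -0.01] gap 25.3
(35, 19, 86) [342. 118.]
(35, -19, 86) [504. 118.]
(3, 8, 86) [390. 263.]
(3, -8, 86) [456. 263.]
(-7, 5, 118) [400. 311.]
(-33, -5, 118) [445. 431.]
e (-58, -32, 80) [502. 153.]
e (58, -32, 80) [ 19. 153.]
e (58, 32, 80) [ 45. 423.]
e (-58, 32, 80) [497. 423.]
e (-39, -13, 98) [423. 235.]
e (39, 17, 85) [110. 364.]
```

View pics/w29c.png

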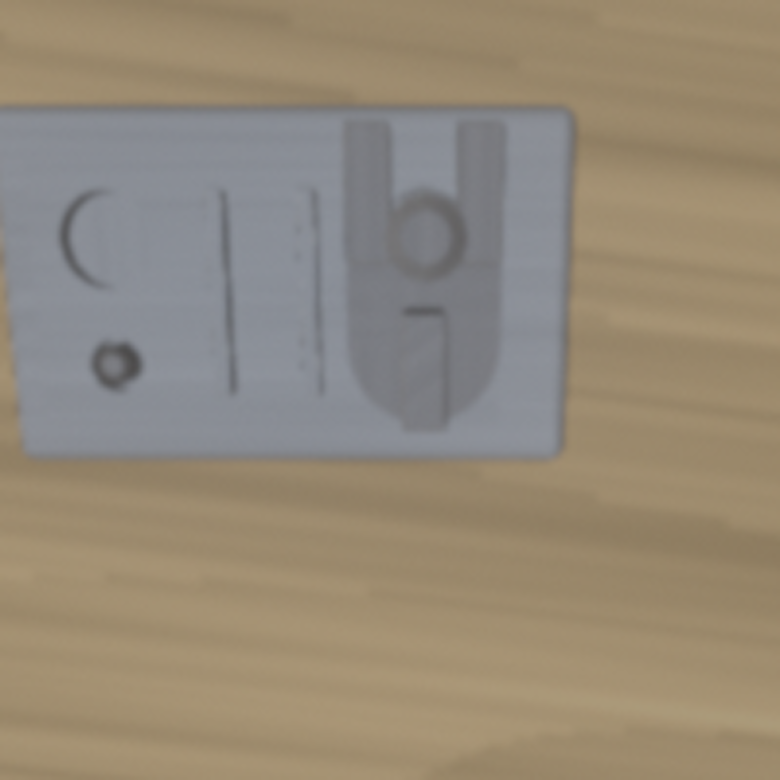

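View pics/s29.png

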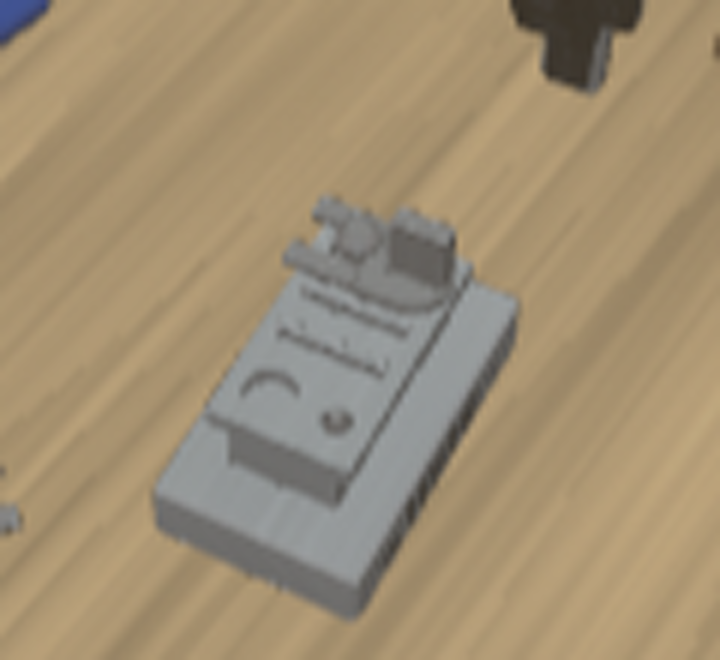

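View pics/top29.png

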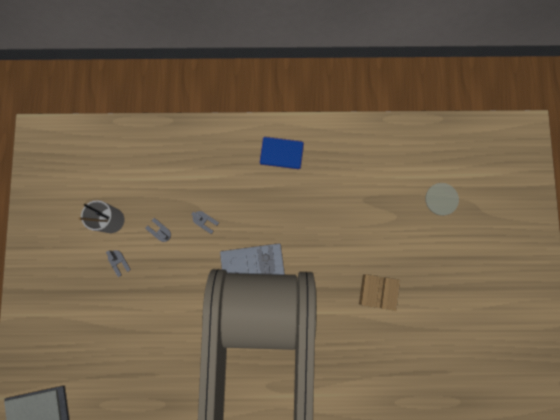

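Run:
```python
from bench import hand_in
print(hand_in())
```

```text
the job is handed in; nothing more can be done
None
```

I turned the plate over with one regrip in the pine rest. It now sits on its end blocks, fences up, with both pins through it. I then slid the nearest-to-base clip, about 583 mm from the base, sideways round the tall pin's neck until it stopped. I lowered it onto the plate, let go and handed in at about 29 s.

**Last checks:**
- **Clip:** in the last wrist view the prong tips, tab and pin lie within about 1 mm of where a fully home clip should be. The push against the neck met about 5 N, and the press onto the plate met about 11 N. In the side view the clip looks flat on the plate.
- **Plate:** in the last side and wrist views it lies level on both blocks with both pins showing.
- **Robot:** it had retracted clear of everything and read near-zero force.
- **Bystanders:** in the last top view the drive, coaster and pen cup look unmoved.

**What disagreed:** the top camera placed the enclosure about 4 mm off the wrist camera's estimate. I used the wrist estimate, which the side camera and the pin fits supported. Widths seen in the wrist camera also came out 1.5 to 2.5 % small. The closed end of the slot is hidden under the pin head, so "fully home" rests on the push force and the position match.

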